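# Put the tea corner in order

## Robot

A 6-joint arm with a two-finger parallel gripper is mounted at the origin on the work surface. World frame = base frame: x ahead of the robot, y to its left, z up, the work surface at z = 0. Lengths are in m, angles in rad, forces in N, time in s.
With the tool pointing down it reaches from about 0.225 to 0.875 m from the base axis. Payload 3.4 kg.
Tool frame: the origin (TCP) lies on the mounting face of the last link; the fingertips stand 173 mm ahead of it and the grasp point (between the pads) lies 155 mm ahead of it; z points along the fingers, y is the line along which they close (so a half turn about z gives the same grasp; the last joint's range is limited). The gripper opens to 85 mm and grips with 20 to 120 N. Pads are 22 mm wide; open, the fingers measure 114 mm over their backs; the gripper's body (76 mm by 85 mm) begins 54 mm behind the grasp point. The pads swing forward as they close: fully open they stand 13 mm farther back than shut.
Start: joints at [-1.466, 0.276, 1.505, -0, 1.361, -0.121], TCP at [0.129, -0.56, 0.405] pointing down, gripper open.
Joint ranges: [-2.89, 2.89], [-0.75, 2.08], [0.22, 2.7], [-1.18, 4.32], [0.11, 2.71], [-2.7, 2.7]. Speed limits (rad/s): [2.57, 2.57, 3.14, 3.14, 3.14, 3.14].

## Interface

Orientations are given as a unit quaternion [w, x, y, z].
In Python, from rig import manip gives the robot as it stands.
- The arm moves only by the tool carry_out, never from a script. Its arguments are lists of equal length, an entry for each row: "linear": the shift along the world's x, y, z each as a share of 500 mm, from -1 to 1, a list of three; "angular": the turn, a rotation vector about the world's x, y, z each as a share of 0.08 rad, from -1 to 1, a list of three; "hand": the opening, from 0 (shut) to 1 (fully open). In form: {"linear": [[x, y, z], ...], "angular": [[rx, ry, rz], ...], "hand": [hand, ...]}. A call has 1 to 8 rows; each row shifts and turns the commanded pose from where the row before left it; what a row does not reach is not made up. A row lasts 1/12 s, in which the tool goes at most 41.7 mm and 7.16 degrees, less where a joint would pass 70% of its speed; a pose out of reach is approached as far as the arm can. A call with a number of a shift or a turn outside -1 to 1 is refused whole. A call with a gripper value outside its range is refused whole. The fingers move at their own pace and stop on an object; "force" is the grip in N (left out, the last holds). Time passes only in rows, so rows that do not move let the fingers close. It gives the time, the measured TCP pose, the force, the opening and the grip force at its end, in the units of the state.
- manip.get_state(): the state, without advancing time (a new reading comes with each control period).
- manip.get_image(name): name is "side" or "top"; returns the picture (480x640x3 uint8, red, green, blue); there is no depth.
- manip.camera_params(name): a dict with "fx", "fy", "cx", "cy" (pixels), "view" (4x4, takes a point from world to camera coordinates). Camera axes: x right, y down, z forward; pixel columns grow to the right and rows downward; lengths in m; the calibration is good to about 2 mm. A picture is of the moment at which its call begins. camera_params takes no time and is no camera call.
- manip.sign_off(): hands the job in; it is judged then, once.
The state is a dict: "clock": time; "qpos": joint angles; "qd": joint speeds; "effort": joint torques, N m; "position": TCP position; "ee_rot": TCP orientation; "contact_force": force on the tool from outside, world axes, zero at the start; "moment": the same for the moment, N m; "width": finger opening in m; "gripper_force": force on a finger pad.
Only numpy, scipy, OpenCV 4.12 (cv2) and the standard library are available. Lean on these libraries where they do the work, as an engineer would, in place of code of your own. Each camera call takes 0.05 s, during which the arm holds its last target. There are 200 camera calls.

## Task

Put every spice tin, standing upright, into the empty cork-lined bay of the wooden chest (slide the cover out of the way over the bowls if need be), then slide the cover fully home over that bay. Also stand every flat-lying tea carton upright on its small end on the serving board, and leave the bowls in their bay and the other crockery standing.

Things in the scene. Friction and masses are not known exactly. Their poses are not given: they have to be found in the camera images.
- chest: Fixed dark wooden chest, outside 140 (its x) x 410 (its y) x 85 mm high, walls 10 mm, floor 8 mm thick. Origin: centre of its underside. Two open-topped bays side by side along its y, centred at y = -100 and +100 mm, each 120 (x) x 190 (y) mm inside (a 10 mm divider between).
- cover (a joint): Light wooden flat cover 140 x 205 x 8 mm that slides along the chest's y on top of its walls (underside 86 mm above the counter) and hides one bay at a time. 0: fully home over the bay at the chest's -y end; 0.2 m: fully home over the bay at the +y end; stops at both ends; starts anywhere between.
- cover_grip (a point): Point on the cover's handle, a bar across the middle of the cover 80 mm (chest x) x 18 mm (chest y), rising 30 mm above the plate. The point is 17 mm above the plate, 111 mm above the counter, centred on the bar; bar's top at 123 mm.
- liner: Fixed cork mat 116 x 186 x 4 mm on the floor of the empty bay, whichever it is. Origin: centre of its underside (the bay's centre, 8 mm above the counter); axes parallel to the chest's.
- bowls: Loose nest of white ceramic bowls, diameter 104 mm, 58 mm high, standing in the other bay, lower than the cover. Origin: centre of underside.
- board: Fixed light wooden serving board 120 (its x) x 220 (its y) x 14 mm with a short handle at its +y end, lying flat, with a 10 mm thick rail along its back (+x) edge rising 75 mm above the counter. Origin: centre of its underside; the clear top (14 mm up) spans x -60 to +50 mm.
- tin1: Round plain metal spice tin, diameter 40 mm, 66 mm high, standing on the counter. Origin: centre of underside, z up along its axis. 3 or 4 of the tins are there, the rest are None.
- tin2: Round plain metal spice tin, diameter 40 mm, 66 mm high, standing on the counter. Origin: centre of underside, z up along its axis. 3 or 4 of the tins are there, the rest are None.
- tin3: Round plain metal spice tin, diameter 40 mm, 66 mm high, standing on the counter. Origin: centre of underside, z up along its axis. 3 or 4 of the tins are there, the rest are None.
- tin4: Round plain metal spice tin, diameter 40 mm, 66 mm high, standing on the counter. Origin: centre of underside, z up along its axis. 3 or 4 of the tins are there, the rest are None.
- carton1: Plain cardboard tea carton, 130 (x) x 62 (y) x 34 mm (z), lying flat on the counter. Origin: centre of its lying underside; x along its length. 1 or 2 of the cartons are there.
- carton1_mid (a point): Centre of carton1's volume, 17 mm above its origin along its z.
- carton2: Plain cardboard tea carton, 130 (x) x 62 (y) x 34 mm (z), lying flat on the counter. Origin: centre of its lying underside; x along its length. 1 or 2 of the cartons are there.
- carton2_mid (a point): Centre of carton2's volume, 17 mm above its origin along its z.
- mug: White mug, 72 mm diameter, 85 mm high, between the chest and the board. Origin: centre of underside.
- figurine: Green glazed cactus ornament, 68 mm diameter, 110 mm high. Origin: centre of underside.
- canister: White lidded ceramic canister, 110 mm diameter, 160 mm high, behind the chest. Origin: centre of underside.
Things that resemble listed ones, but are neither listed nor needed, are in the scene too. Leave any orange look-alike of the bowls alone.

How it is judged:
On the way, in this order (a step that is already met when the one before it is completed fails the run):
1. every tin stands in the cork-lined bay (x of tin1 in the frame of liner between -0.06 and 0.06 m and y of tin1 in the frame of liner between -0.095 and 0.095 m and z of tin1 in the frame of liner between -0.01 and 0.014 m and angle between each of tin1, tin2, tin3, tin4's own z axis and vertical below 0.2 rad and x of tin2 in the frame of liner between -0.06 and 0.06 m and y of tin2 in the frame of liner between -0.095 and 0.095 m and z of tin2 in the frame of liner between -0.01 and 0.014 m and x of tin3 in the frame of liner between -0.06 and 0.06 m and y of tin3 in the frame of liner between -0.095 and 0.095 m and z of tin3 in the frame of liner between -0.01 and 0.014 m and x of tin4 in the frame of liner between -0.06 and 0.06 m and y of tin4 in the frame of liner between -0.095 and 0.095 m and z of tin4 in the frame of liner between -0.01 and 0.014 m), for 0.2 s.
2. the cover is slid fully home over the tins (y of cover_grip in the frame of liner between -0.007 and 0.007 m), for 0.2 s.
At the end, for the whole second after the job is handed in: Every tin present stands upright (within 0.2 rad) on the cork-lined bay's floor, the cover is centred over that bay within 7 mm, every carton present stands on a small end (within 0.12 rad) with its centre over the serving board, at rest, and the bowls are still in their bay (all of step 1 and all of step 2 and x of carton1_mid in the frame of board between -0.06 and 0.06 m and y of carton1_mid in the frame of board between -0.11 and 0.11 m and z of carton1_mid in the frame of board between 0.07 and 0.088 m and (angle between carton1's own x axis and vertical below 0.12 rad or angle between carton1's own x axis and vertical above 3.0216 rad) and linear speed of each of carton1, carton2 below 0.02 m/s and x of carton2_mid in the frame of board between -0.06 and 0.06 m and y of carton2_mid in the frame of board between -0.11 and 0.11 m and z of carton2_mid in the frame of board between 0.07 and 0.088 m and (angle between carton2's own x axis and vertical below 0.12 rad or angle between carton2's own x axis and vertical above 3.0216 rad) and height (world z) of bowls below 0.03 m); the robot touches nothing.
It fails at once if the mug is knocked over (angle between mug's own z axis and vertical above 0.6 rad).
It fails at once if the figurine is knocked over (angle between figurine's own z axis and vertical above 0.6 rad).
It fails at once if the canister is knocked over (angle between canister's own z axis and vertical above 0.6 rad).
It fails at once if the bowls are taken out (height (world z) of bowls above 0.06 m).
Of tin1, tin2, tin3, tin4 only 3 to 4 are there at a start; the rules pass over those that are not, and their reading is None.
Of carton1, carton2 only 1 to 2 are there at a start; the rules pass over those that are not, and their reading is None.
At some moment in a run one of carton1, carton2 may be knocked a few centimetres aside while the robot is not near it.
It also fails if it takes over 210 s, if anything falls off the work surface, if the arm or the gripper's body presses on something with over 40 N, if the wrist force passes 120 N, or if a joint passes its speed limit or range.

## Working session

There is one attempt and no reset: what is moved stays moved. The work goes in short steps, Python scripts to look and compute and a tool call to move; the robot and the scene stay as the last step left them, time stands still between calls to the robot, and variables do not carry over. Pictures are saved under pics/ and viewed, at most 14 in all, crops included, and the job is handed in when it is done.

Besides the shell and the picture viewer there is one more tool, called after "Emit:" as name(argument=value, ...), one argument or row to a line, values as JSON. carry_out: Moves the arm, as the interface text tells. Its arguments: {"type":"object","properties":{"linear":{"type":"array"},"angular":{"type":"array"},"hand":{"type":"array"},"force":{"type":"number"}},"required":["linear","angular","hand"]}

```bash
ls; mkdir -p pics; python3 - <<'E'
from rig import manip
import cv2,json
for n in("top","side"):
    im=manip.get_image(n); cv2.imwrite(f"pics/{n}0.png",im[:,:,::-1])
    p=manip.camera_params(n); print(n,p)
print(manip.get_state())
E
```

```text
pics
top {'fx': 538.8044911384817, 'fy': 538.8044911384817, 'cx': 332.56528578522, 'cy': 229.18385034495185, 'view': array([[-0.01818813, -0.99983264,  0.00197009, -0.0425373 ],
       [-0.98422351,  0.01755728, -0.17605629,  0.5417679 ],
       [ 0.17599223, -0.00514114, -0.98437813,  1.19180953],
       [ 0.        ,  0.        ,  0.        ,  1.        ]])}
side {'fx': 533.1661610474556, 'fy': 533.1661610474556, 'cx': 321.64779492276887, 'cy': 243.8432491650725, 'view': array([[-0.78016425, -0.62540197,  0.01470136,  0.37589769],
       [-0.44136017,  0.53362087, -0.72142218,  0.32878995],
       [ 0.4433339 , -0.56931639, -0.69233944,  1.05733815],
       [ 0.        ,  0.        ,  0.        ,  1.        ]])}
{'clock': 0.1, 'qpos': array([-1.46600789e+00,  2.76531308e-01,  1.50604004e+00,  2.71364094e-05,
        1.36068774e+00, -1.21024221e-01]), 'qd': array([-0.00054338, -0.00260765, -0.00414958, -0.000377  , -0.00106106,
        0.00047718]), 'effort': array([ 1.75648849e-03, -4.17700446e+01, -2.46404403e+01, -2.33321407e-04,
        5.71538534e-03,  1.41873670e-05]), 'position': array([ 0.12870718, -0.56020958,  0.40391287]), 'ee_rot': array([-8.33079037e-04,  9.93632824e-01,  1.12663735e-01,  2.00308849e-05]), 'contact_force': array([0.94449182, 1.10770851, 0.40111673]), 'moment': array([ 0.03972455,  0.01980671, -0.02197407]), 'gripper_force': 0.0, 'width': 0.08531636394641681}
```

View pics/top0.png

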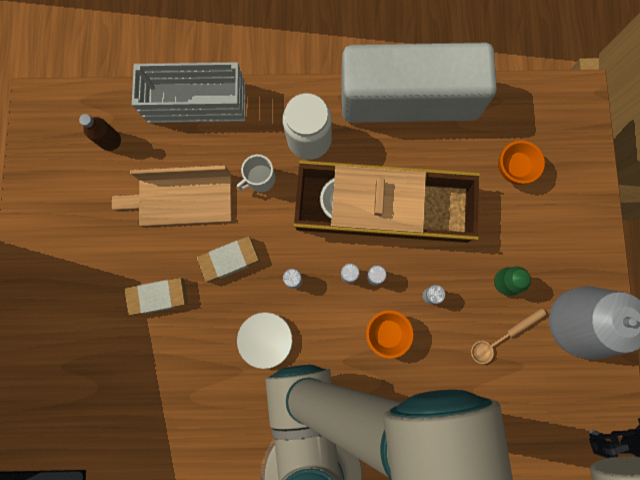

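View pics/side0.png

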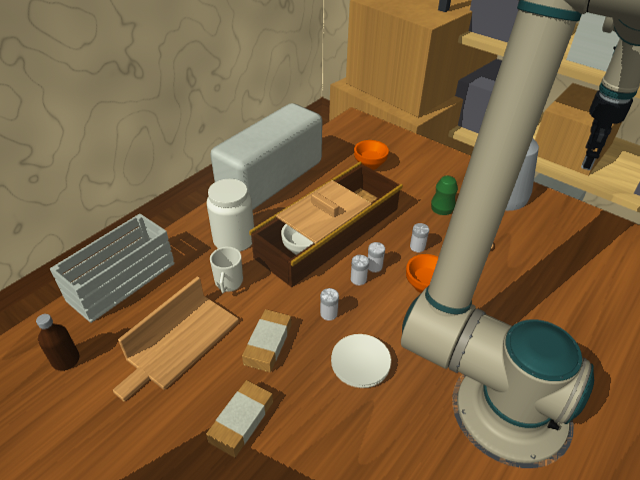

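```bash
cat > h.py <<'E'
import numpy as np,cv2
from rig import manip
def ray(n,u,v,z):
    p=manip.camera_params(n);V=p["view"];R=V[:3,:3];c=-R.T@V[:3,3]
    d=R.T@np.array([(u-p["cx"])/p["fx"],(v-p["cy"])/p["fy"],1]);return c+d*(z-c[2])/d[2]
def proj(n,P):
    p=manip.camera_params(n);V=p["view"];q=V[:3,:3]@np.array(P)+V[:3,3]
    return np.array([p["cx"]+p["fx"]*q[0]/q[2],p["cy"]+p["fy"]*q[1]/q[2]])
def img(n,f=None):
    im=np.ascontiguousarray(manip.get_image(n)[:,:,::-1])
    if f: cv2.imwrite(f"pics/{f}.png",im)
    return im
def blobs(im,lo,hi,a0=60,roi=None):
    m=cv2.inRange(cv2.cvtColor(im,cv2.COLOR_BGR2HSV),lo,hi)
    n,l,s,c=cv2.connectedComponentsWithStats(m)
    return [(i,s[i],c[i],l==i) for i in range(1,n) if s[i][4]>=a0]
E
python3 - <<'E'
from h import *
np.set_printoptions(precision=3,suppress=True)
for n in("top","side"):
    im=cv2.imread(f"pics/{n}0.png")
    for i,s,c,m in blobs(im,(0,0,90),(180,75,255)):
        if s[4]<4000 and 60<c[0]<500 and 140<c[1]<460:
            r=cv2.minAreaRect(np.argwhere(m)[:,::-1].astype(np.float32))
            print(n,s,c.round(1),"z0",ray(n,*c,0.0)[:2],"z33",ray(n,*c,0.033)[:2],"z66",ray(n,*c,.066)[:2],"rect",np.round(r[0],1),np.round(r[1],1),round(r[2],1))
im=cv2.imread("pics/top0.png")
cv2.imwrite("pics/c1.png",cv2.resize(im[145:245,285:485],None,fx=4,fy=4,interpolation=cv2.INTER_CUBIC))
cv2.imwrite("pics/c2.png",cv2.resize(im[150:320,105:305],None,fx=3.5,fy=3.5,interpolation=cv2.INTER_CUBIC))
E
```

```text
top [236 154  38  37 700] [256.3 172.6] z0 [0.693 0.131] z33 [0.683 0.126] z66 [0.674 0.122] rect [255.8 173.8] [31.9 39.8] 15.9
top [320 178  14  40 383] [327.1 197.7] z0 [ 0.627 -0.041] z33 [ 0.619 -0.041] z66 [ 0.611 -0.041] rect [326.1 197.2] [12.7 39.2] 4.1
top [209 240  38  37 837] [227.1 258.5] z0 [0.483 0.198] z33 [0.479 0.192] z66 [0.475 0.186] rect [227.  258.4] [27.5 30.8] 68.2
top [341 263  19  20 277] [349.4 272.4] z0 [ 0.445 -0.09 ] z33 [ 0.442 -0.089] z66 [ 0.439 -0.088] rect [349.4 272.4] [17.9 18.4] 76.0
top [368 265  19  19 277] [376.5 274.2] z0 [ 0.44  -0.154] z33 [ 0.437 -0.151] z66 [ 0.434 -0.149] rect [377. 274.] [18. 18.] 0.0
top [283 269  18  19 267] [291.5 277.5] z0 [0.436 0.046] z33 [0.433 0.044] z66 [0.43  0.041] rect [291.5 278. ] [18. 17.] 90.0
top [137 280  35  34 876] [154.  296.2] z0 [0.398 0.368] z33 [0.396 0.357] z66 [0.394 0.346] rect [153.8 296.1] [28.3 32. ] 79.2
top [423 285  23  19 337] [433.8 294.3] z0 [ 0.39  -0.287] z33 [ 0.389 -0.28 ] z66 [ 0.387 -0.274] rect [434. 294.] [22. 18.] 0.0
top [ 237  312   56   57 2462] [264.3 340.1] z0 [0.292 0.
[... 588 characters left out ...]
ct [366.8 262.8] [27.  47.7] 49.4
side [320 288  19  32 498] [328.4 303.5] z0 [0.448 0.016] z33 [0.432 0.038] z66 [0.416 0.061] rect [329.  303.5] [31. 18.] 90.0
side [ 401  288   71   80 2823] [431.8 331. ] z0 [ 0.22  -0.068] z33 [ 0.212 -0.043] z66 [ 0.203 -0.018] rect [433.4 326.8] [55.2 64. ] 25.0
side [248 319  39  34 799] [267.2 335. ] z0 [0.497 0.173] z33 [0.479 0.19 ] z66 [0.461 0.207] rect [267.  334.6] [31.9 28.5] 17.1
side [ 331  334   60   54 2559] [360.6 360.3] z0 [0.299 0.096] z33 [0.287 0.115] z66 [0.276 0.134] rect [360.5 360.5] [53. 59.] 90.0
side [ 216  392   48   46 1168] [240.  413.3] z0 [0.41  0.344] z33 [0.395 0.355] z66 [0.38  0.366] rect [239.8 412.9] [32.4 39.1] 34.3
```

View pics/c1.png

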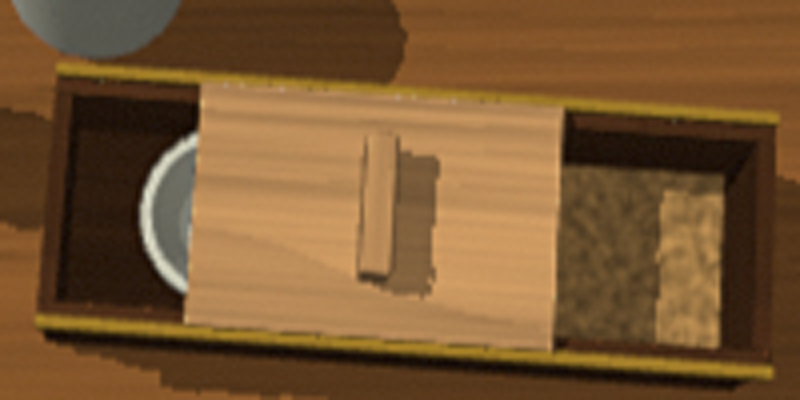

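View pics/c2.png

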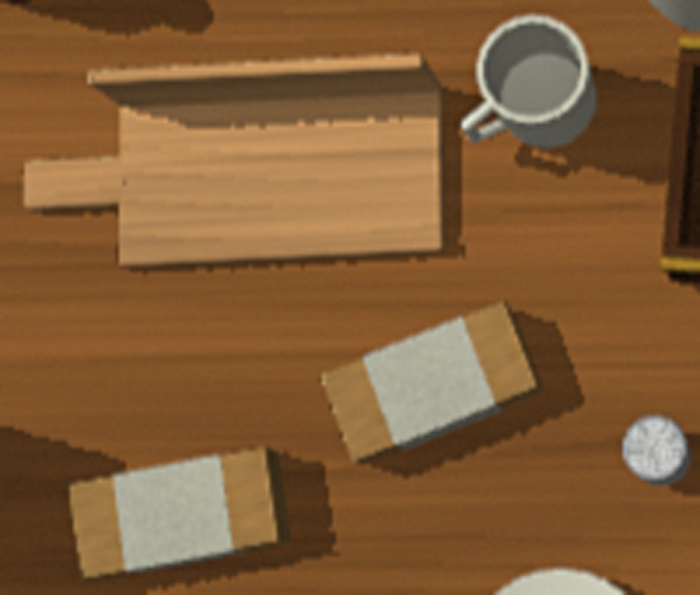

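```bash
python3 - <<'E'
from h import *
np.set_printoptions(precision=4,suppress=True)
def pts(P,s,o,z): return np.array([ray("top",x/s+o[0],y/s+o[1],z)[:2] for x,y in P])
def show(n,P):
    print(n,P.mean(0),"sides",np.linalg.norm(P-np.roll(P,-1,0),axis=1),"angs",np.degrees([np.arctan2(*(P[(i+1)%4]-P[i])[::-1]) for i in range(4)]))
o=(285,145)
show("chest",pts([(57,67),(778,117),(772,375),(38,322)],4,o,.085))
show("cover",pts([(200,85),(563,107),(552,352),(184,322)],4,o,.094))
show("bar",pts([(365,135),(397,137),(390,277),(358,274)],4,o,.124))
o=(105,150)
show("A",pts([(505,303),(536,387),(357,461),(323,377)],3.5,o,.034))
show("B",pts([(70,485),(265,450),(277,542),(86,577)],3.5,o,.034))
print("board front",pts([(120,264),(441,247)],3.5,o,.014),"rail top",pts([(90,72),(420,55)],3.5,o,.075))
print("mug",pts([(533,75)],3.5,o,.085))
print("canister top",ray("top",307,114,.16)," fig",ray("top",517,278,.1))
# tin tops: circle on top view
im=cv2.imread("pics/top0.png");g=cv2.cvtColor(im,cv2.COLOR_BGR2HSV)
for c in[(349.4,272.4),(376.5,274.2),(291.5,277.5),(433.8,294.3)]:
    x,y=map(int,c);v=g[y-14:y+15,x-14:x+15]
    m=cv2.inRange(v,(0,0,140),(180,60,255));k=np.argwhere(m)[:,::-1]+[x-14,y-14]
    cc,r=cv2.minEnclosingCircle(k.astype(np.float32));print(cc,r,len(k),k.mean(0),ray("top",*cc,.066))
E
```

```text
chest [ 0.5996 -0.1775] sides [0.4113 0.1489 0.4098 0.1483] angs [-95.1262 174.9238  84.7815  -4.5219]
cover [ 0.5999 -0.1564] sides [0.2054 0.1407 0.2043 0.1366] angs [-94.6064 174.7356  84.2389  -4.8103]
bar [ 0.5983 -0.1554] sides [0.0176 0.0786 0.0174 0.0781] angs [-94.7084 175.2216  83.5063  -4.6485]
A [0.4778 0.1898] sides [0.0601 0.1255 0.0605 0.1284] angs [-159.671   111.7515   23.0064  -68.3983]
B [0.3947 0.3547] sides [0.1279 0.0606 0.1243 0.0609] angs [ -80.7675 -170.8367   99.3492   12.5737]
board front [[0.5642 0.4048]
 [0.5721 0.188 ]] rail top [[0.6809 0.4082]
 [0.6887 0.1923]]
mug [[0.6708 0.1167]]
canister top [ 0.7761 -0.0008  0.16  ]  fig [ 0.4169 -0.4502  0.1   ]
(349.4090881347656, 271.9545593261719) 8.65438175201416 235 [349.4383 272.0085] [ 0.4399 -0.0881  0.066 ]
(376.6875, 273.9375) 8.752331733703613 237 [376.6498 273.9789] [ 0.4344 -0.1489  0.066 ]
(291.3571472167969, 277.4142761230469) 8.748125076293945 239 [291.2092 277.3808] [0.43   0.0417 0.066 ]
(435.5526428222656, 293.77630615234375) 8.735239028930664 232 [435.5905 293.7759] [ 0.3879 -0.2782  0.066 ]
```

Emit:
carry_out(
  linear=[
    [0.06, 0.05, 0],
    [0.06, 0.05, 0],
    [0.06, 0.05, 0],
    [0.06, 0.05, 0],
    [0.06, 0.05, 0],
    [0.06, 0.05, 0],
    [0.06, 0.05, 0],
    [0.06, 0.05, 0],
  ],
  angular=[
    [0, 0, -0.25],
    [0, 0, -0.25],
    [0, 0, -0.25],
    [0, 0, -0.25],
    [0, 0, -0.25],
    [0, 0, -0.25],
    [0, 0, -0.25],
    [0, 0, -0.25],
  ],
  hand=[0.6, 0.6, 0.6, 0.6, 0.6, 0.6, 0.6, 0.6],
  force=40,
)

```text
clock: 0.77
position: [0.3698, -0.3588, 0.4045]
ee_rot: [-0.0, 0.999, 0.032, -0.0]
contact_force: [1.1, -0.5, 0.2]
width: 0.0512
gripper_force: 0.0
```

Emit:
carry_out(
  linear=[
    [0.06, 0.05, 0],
    [0.06, 0.05, 0],
    [0.06, 0.05, 0],
    [0.06, 0.05, 0],
    [0.06, 0.05, 0],
    [0.06, 0.05, 0],
    [0.06, 0.05, 0],
    [0.039, 0.058, 0],
  ],
  angular=[
    [0, 0, -0.25],
    [0, 0, -0.25],
    [0, 0, -0.25],
    [0, 0, -0.25],
    [0, 0, -0.25],
    [0, 0, -0.25],
    [0, 0, -0.25],
    [0, 0, -0.25],
  ],
  hand=[0.6, 0.6, 0.6, 0.6, 0.6, 0.6, 0.6, 0.6],
)

```text
clock: 1.43
position: [0.6006, -0.1553, 0.4039]
ee_rot: [0.0, 0.999, -0.047, 0.0]
contact_force: [0.1, 0.1, -0.1]
width: 0.0511
gripper_force: 0.0
```

Emit:
carry_out(
  linear=[
    [0, 0, -0.08],
    [0, 0, -0.08],
    [0, 0, -0.06],
    [0, 0, -0.046],
    [0, 0, 0],
    [0, 0, 0],
    [0, 0, 0],
    [0, 0, 0],
  ],
  angular=[
    [0, 0, 0],
    [0, 0, 0],
    [0, 0, 0],
    [0, 0, 0],
    [0, 0, 0],
    [0, 0, 0],
    [0, 0, 0],
    [0, 0, 0],
  ],
  hand=[0.6, 0.6, 0.6, 0.6, 0, 0, 0, 0],
)

```text
clock: 2.1
position: [0.5983, -0.1564, 0.2723]
ee_rot: [0.0, 0.999, -0.047, 0.0]
contact_force: [-0.1, 0.4, -3.9]
width: 0.0174
gripper_force: 41.9
```

Emit:
carry_out(
  linear=[
    [0.0022, 0.026, 0],
    [0.0022, 0.026, 0],
    [0.0022, 0.026, 0],
    [0.0022, 0.026, 0],
    [0.0022, 0.026, 0],
    [0.0022, 0.024, 0],
    [0, 0, 0],
    [0, 0, 0],
  ],
  angular=[
    [0, 0, 0],
    [0, 0, 0],
    [0, 0, 0],
    [0, 0, 0],
    [0, 0, 0],
    [0, 0, 0],
    [0, 0, 0],
    [0, 0, 0],
  ],
  hand=[0, 0, 0, 0, 0, 0, 0, 0],
)

```text
clock: 2.77
position: [0.6053, -0.0776, 0.2723]
ee_rot: [-0.001, 0.999, -0.047, 0.001]
contact_force: [2.0, 1.3, 0.3]
width: 0.0171
gripper_force: 43.1
```

Emit:
carry_out(
  linear=[
    [0, 0.004, 0],
    [0, 0.003, 0],
    [0, 0, 0],
  ],
  angular=[
    [0, 0, 0],
    [0, 0, 0],
    [0, 0, 0],
  ],
  hand=[0, 0, 0],
)

```text
clock: 3.02
position: [0.6053, -0.0763, 0.2723]
ee_rot: [0.0, 0.999, -0.047, 0.001]
contact_force: [2.6, -1.5, 1.4]
width: 0.0171
gripper_force: 43.3
```

Emit:
carry_out(
  linear=[
    [0, -0.003, 0],
    [0, 0, 0],
    [0, 0, 0.06],
    [0, 0, 0.06],
    [-0.0275, -0.002, 0],
    [-0.0275, -0.002, 0],
    [-0.0275, -0.002, 0],
    [-0.0275, -0.002, 0],
  ],
  angular=[
    [0, 0, 0],
    [0, 0, 0],
    [0, 0, 0],
    [0, 0, 0],
    [0, 0, 1],
    [0, 0, 1],
    [0, 0, 1],
    [0, 0, 1],
  ],
  hand=[0.6, 0.6, 0.6, 0.8, 0.8, 0.8, 0.8, 0.8],
)

```text
clock: 3.68
position: [0.5486, -0.0814, 0.3315]
ee_rot: [-0.001, 0.993, 0.114, -0.001]
contact_force: [-0.5, -0.5, 0.4]
width: 0.0682
gripper_force: 0.0
```

Emit:
carry_out(
  linear=[
    [-0.0275, -0.002, 0],
    [-0.0275, -0.002, 0],
    [-0.0275, -0.002, 0],
    [-0.0275, -0.002, 0],
    [-0.0275, -0.002, 0],
    [-0.0275, -0.002, 0],
    [-0.0275, -0.002, 0],
    [-0.0275, -0.002, 0],
  ],
  angular=[
    [0, 0, 1],
    [0, 0, 1],
    [0, 0, 1],
    [0, 0, 1],
    [0, 0, 1],
    [0, 0, 1],
    [0, 0, 1],
    [0, 0, 1],
  ],
  hand=[0.8, 0.8, 0.8, 0.8, 0.8, 0.8, 0.8, 0.8],
)

```text
clock: 4.35
position: [0.4385, -0.0893, 0.3314]
ee_rot: [-0.001, 0.907, 0.421, -0.001]
contact_force: [-0.3, 0.1, 0.0]
width: 0.0681
gripper_force: 0.0
```

Emit:
carry_out(
  linear=[
    [0, 0, 0],
    [0, 0, 0],
    [0, 0, 0],
    [0, 0, 0],
    [0, 0, 0],
    [0, 0, 0],
    [0, 0, 0],
    [0, 0, 0],
  ],
  angular=[
    [0, 0, 1],
    [0, 0, 1],
    [0, 0, 1],
    [0, 0, 1],
    [0, 0, 1],
    [0, 0, 1],
    [0, 0, 1],
    [0, 0, 0.7],
  ],
  hand=[0.8, 0.8, 0.8, 0.8, 0.8, 0.8, 0.8, 0.8],
)

```text
clock: 5.02
position: [0.4391, -0.0893, 0.3314]
ee_rot: [-0.001, 0.737, 0.676, -0.0]
contact_force: [0.1, 0.7, -0.3]
width: 0.0684
gripper_force: 0.0
```

```bash
python3 - <<'E'
from h import *
img("top","top1"); s=manip.get_state(); print(s["qpos"].round(4),s["position"],s["ee_rot"],s["width"])
E
```

```text
[-3.5630e-01  1.4370e-01  1.8769e+00  5.0000e-04  1.1230e+00 -2.7110e-01] [ 0.4391709  -0.08929853  0.33143286] [-9.94003441e-04  7.36654140e-01  6.76268908e-01 -2.32709989e-04] 0.06833321849981498
```

Emit:
carry_out(
  linear=[
    [0, 0, -0.08],
    [0, 0, -0.08],
    [0.001, 0.001, -0.06],
    [0, 0, -0.039],
    [0, 0, 0],
    [0, 0, 0],
    [0, 0, 0],
    [0, 0, 0],
  ],
  angular=[
    [0, 0, 0],
    [0, 0, 0],
    [0, 0, 0],
    [0, 0, 0],
    [0, 0, 0],
    [0, 0, 0],
    [0, 0, 0],
    [0, 0, 0],
  ],
  hand=[0.8, 0.8, 0.8, 0.8, 0.8, 0, 0, 0],
)

```text
clock: 5.73
position: [0.4411, -0.0892, 0.2038]
ee_rot: [0.001, 0.738, 0.675, 0.001]
contact_force: [-0.5, 0.8, -0.7]
width: 0.0393
gripper_force: 40.3
```

Emit:
carry_out(
  linear=[
    [0, 0, 0.08],
    [0, 0, 0.08],
    [0, 0, 0.08],
    [0, 0, 0.014],
  ],
  angular=[
    [0, 0, 0],
    [0, 0, 0],
    [0, 0, 0],
    [0, 0, 0],
  ],
  hand=[0, 0, 0, 0],
)

```text
clock: 6.07
position: [0.4423, -0.0895, 0.3369]
ee_rot: [0.007, 0.738, 0.675, 0.004]
contact_force: [2.1, -0.3, -1.2]
width: 0.0391
gripper_force: 41.0
```

Emit:
carry_out(
  linear=[
    [0.0358, -0.0634, 0],
    [0.0358, -0.0634, 0],
    [0.0358, -0.0634, 0],
    [0.0358, -0.0634, 0],
    [0.0358, -0.0634, 0],
    [0.0358, -0.0634, 0],
    [0.0358, -0.0634, 0],
    [0.0358, -0.0634, 0],
  ],
  angular=[
    [0, 0, 0],
    [0, 0, 0],
    [0, 0, 0],
    [0, 0, 0],
    [0, 0, 0],
    [0, 0, 0],
    [0, 0, 0],
    [0, 0, 0],
  ],
  hand=[0, 0, 0, 0, 0, 0, 0, 0],
)

```text
clock: 6.73
position: [0.5839, -0.344, 0.33]
ee_rot: [0.001, 0.738, 0.675, 0.0]
contact_force: [0.7, 0.3, -1.5]
width: 0.0386
gripper_force: 41.0
```

```bash
python3 - <<'E'
from h import *
s=manip.get_state(); print(s["position"],s["width"])
a=img("top");b=img("side")
cv2.imwrite("pics/m1.png",np.hstack([cv2.resize(a[130:330,280:500],None,fx=1.8,fy=1.8),cv2.resize(b[130:330,230:450],None,fx=1.8,fy=1.8)]))
E
```

```text
[ 0.58394332 -0.34401354  0.32997312] 0.03855624661251859
```

View pics/m1.png

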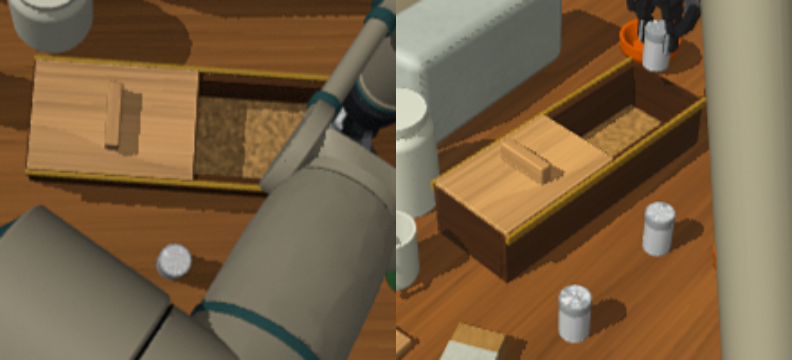

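Emit:
carry_out(
  linear=[
    [0, 0, -0.07],
    [0, 0, -0.07],
    [0, 0, -0.05],
    [0, 0, -0.034],
    [0, 0, 0],
    [0, 0, 0],
    [0, 0, 0],
    [0, 0, 0],
  ],
  angular=[
    [0, 0, 0],
    [0, 0, 0],
    [0, 0, 0],
    [0, 0, 0],
    [0, 0, 0],
    [0, 0, 0],
    [0, 0, 0],
    [0, 0, 0],
  ],
  hand=[0, 0, 0, 0, 0, 0.7, 0.7, 0.7],
)

```text
clock: 7.5
position: [0.5838, -0.3425, 0.2186]
ee_rot: [0.001, 0.738, 0.675, 0.0]
contact_force: [0.1, 0.2, -0.3]
width: 0.06
gripper_force: 0.0
```

Emit:
carry_out(
  linear=[
    [0, 0, 0.08],
    [0, 0, 0.08],
    [0, 0, 0.066],
    [-0.0429, 0.0553, 0],
    [-0.0429, 0.0553, 0],
    [-0.0429, 0.0553, 0],
    [-0.0429, 0.0553, 0],
    [-0.0429, 0.0553, 0],
  ],
  angular=[
    [0, 0, 0],
    [0, 0, 0],
    [0, 0, 0],
    [0, 0, 0],
    [0, 0, 0],
    [0, 0, 0],
    [0, 0, 0],
    [0, 0, 0],
  ],
  hand=[0.7, 0.7, 0.7, 0.8, 0.8, 0.8, 0.8, 0.8],
)

```text
clock: 8.17
position: [0.475, -0.2029, 0.3313]
ee_rot: [0.001, 0.738, 0.675, 0.0]
contact_force: [1.0, -0.0, 0.2]
width: 0.0683
gripper_force: 0.0
```

Emit:
carry_out(
  linear=[
    [-0.0429, 0.0553, 0],
    [-0.0429, 0.0553, 0],
    [0, 0, 0],
    [0, 0, -0.08],
    [0, 0, -0.05],
    [0, 0, 0],
  ],
  angular=[
    [0, 0, 0],
    [0, 0, 0],
    [0, 0, 0],
    [0, 0, 0],
    [0, 0, 0],
    [0, 0, 0],
  ],
  hand=[0.8, 0.8, 0.8, 0.8, 0.8, 0.8],
)

```text
clock: 8.67
position: [0.4314, -0.1478, 0.2626]
ee_rot: [-0.003, 0.738, 0.675, -0.001]
contact_force: [-0.8, 0.1, 0.2]
width: 0.0686
gripper_force: 0.0
```

Emit:
carry_out(
  linear=[
    [0.004, -0.002, -0.07],
    [0, 0, -0.049],
    [0, 0, 0],
    [0, 0, 0],
    [0, 0, 0],
    [0, 0, 0],
    [0, 0, 0],
    [0, 0, 0],
  ],
  angular=[
    [0, 0, 0],
    [0, 0, 0],
    [0, 0, 0],
    [0, 0, 0],
    [0, 0, 0],
    [0, 0, 0],
    [0, 0, 0],
    [0, 0, 0],
  ],
  hand=[0.8, 0.8, 0.8, 0, 0, 0, 0, 0],
)

```text
clock: 9.33
position: [0.4363, -0.1505, 0.2078]
ee_rot: [0.002, 0.738, 0.675, 0.001]
contact_force: [-1.0, -0.2, 7.6]
width: 0.0389
gripper_force: 40.8
```

Emit:
carry_out(
  linear=[
    [0, 0, 0],
    [0, 0, 0],
  ],
  angular=[
    [0, 0, 0],
    [0, 0, 0],
  ],
  hand=[0, 0],
)

```text
clock: 9.5
position: [0.4363, -0.1505, 0.2078]
ee_rot: [0.002, 0.738, 0.675, 0.001]
contact_force: [-0.0, -0.7, 6.6]
width: 0.0387
gripper_force: 40.8
```

```bash
python3 - <<'E'
from h import *
s=manip.get_state(); print(s["position"],s["contact_force"],s["moment"])
b=img("side");a=img("top")
cv2.imwrite("pics/m2.png",np.hstack([cv2.resize(a[150:350,300:480],None,fx=2,fy=2),cv2.resize(b[150:350,280:480],None,fx=2,fy=2)]))
E
```

```text
[ 0.43627381 -0.15047157  0.20781396] [-0.04053714 -0.71382082  6.57955982] [ 0.03669399  0.20372519 -0.0020599 ]
```

View pics/m2.png

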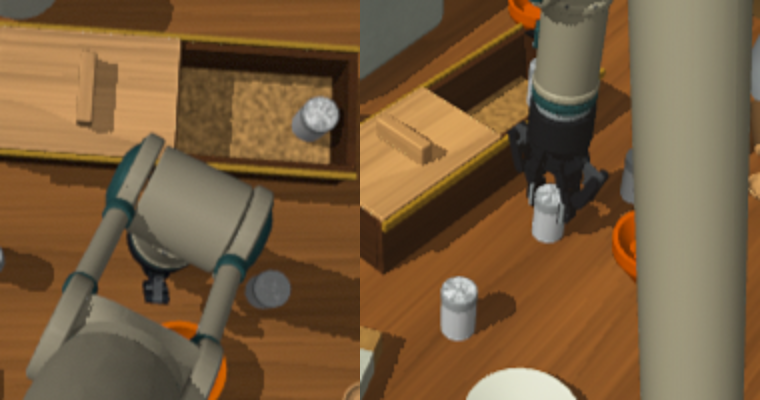

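Emit:
carry_out(
  linear=[
    [0, 0, 0.07],
    [0, 0, 0.08],
    [0, 0, 0.08],
    [0, 0, 0.03],
    [0.0506, -0.0495, 0],
    [0.0506, -0.0495, 0],
    [0.0506, -0.0495, 0],
    [0.0506, -0.0495, 0],
  ],
  angular=[
    [0, 0, 0],
    [0, 0, 0],
    [0, 0, 0],
    [0, 0, 0],
    [0, 0, 0],
    [0, 0, 0],
    [0, 0, 0],
    [0, 0, 0],
  ],
  hand=[0, 0, 0, 0, 0, 0, 0, 0],
)

```text
clock: 10.27
position: [0.5373, -0.2498, 0.3372]
ee_rot: [0.001, 0.738, 0.675, 0.0]
contact_force: [-0.8, -0.4, -0.9]
width: 0.0393
gripper_force: 41.1
```

Emit:
carry_out(
  linear=[
    [0.0506, -0.0495, 0],
    [0.0506, -0.0495, 0],
    [0, 0, 0],
    [0, 0, 0],
  ],
  angular=[
    [0, 0, 0],
    [0, 0, 0],
    [0, 0, 0],
    [0, 0, 0],
  ],
  hand=[0, 0, 0, 0],
)

```text
clock: 10.6
position: [0.588, -0.2998, 0.3354]
ee_rot: [0.0, 0.738, 0.675, 0.0]
contact_force: [-0.8, 0.5, -1.9]
width: 0.0391
gripper_force: 41.3
```

Emit:
carry_out(
  linear=[
    [0, 0, -0.07],
    [0, 0, -0.07],
    [0, 0, -0.05],
    [0, 0, -0.038],
    [0, 0, 0],
    [0, 0, 0],
    [0, 0, 0],
    [0, 0, 0],
  ],
  angular=[
    [0, 0, 0],
    [0, 0, 0],
    [0, 0, 0],
    [0, 0, 0],
    [0, 0, 0],
    [0, 0, 0],
    [0, 0, 0],
    [0, 0, 0],
  ],
  hand=[0, 0, 0, 0, 0, 0.7, 0.7, 0.7],
)

```text
clock: 11.27
position: [0.5873, -0.2983, 0.2235]
ee_rot: [0.001, 0.738, 0.675, 0.0]
contact_force: [0.0, -0.8, 0.6]
width: 0.0595
gripper_force: 0.0
```

Emit:
carry_out(
  linear=[
    [0, 0, 0.08],
    [0, 0, 0.08],
    [0, 0, 0.057],
    [-0.0665, 0.0068, 0],
    [-0.0665, 0.0068, 0],
    [-0.0665, 0.0068, 0],
    [-0.0665, 0.0068, 0],
    [-0.0665, 0.0068, 0],
  ],
  angular=[
    [0, 0, 0],
    [0, 0, 0],
    [0, 0, 0],
    [0, 0, 0],
    [0, 0, 0],
    [0, 0, 0],
    [0, 0, 0],
    [0, 0, 0],
  ],
  hand=[0.7, 0.7, 0.7, 0.8, 0.8, 0.8, 0.8, 0.8],
)

```text
clock: 11.93
position: [0.4193, -0.2809, 0.3315]
ee_rot: [0.001, 0.738, 0.675, 0.0]
contact_force: [-0.6, -0.2, 0.1]
width: 0.0682
gripper_force: 0.0
```

Emit:
carry_out(
  linear=[
    [-0.0665, 0.0068, 0],
    [0, 0, 0],
    [0, 0, -0.08],
    [0, 0, -0.05],
    [0, 0, 0],
  ],
  angular=[
    [0, 0, 0],
    [0, 0, 0],
    [0, 0, 0],
    [0, 0, 0],
    [0, 0, 0],
  ],
  hand=[0.8, 0.8, 0.8, 0.8, 0.8],
)

```text
clock: 12.35
position: [0.3861, -0.2767, 0.2626]
ee_rot: [-0.003, 0.738, 0.675, -0.0]
contact_force: [-0.5, 0.9, -0.1]
width: 0.0684
gripper_force: 0.0
```

Emit:
carry_out(
  linear=[
    [0.003, -0.003, -0.07],
    [0, 0, -0.041],
    [0, 0, 0],
    [0, 0, 0],
    [0, 0, 0],
    [0, 0, 0],
    [0, 0, 0],
    [0, 0, 0],
  ],
  angular=[
    [0, 0, 0],
    [0, 0, 0],
    [0, 0, 0],
    [0, 0, 0],
    [0, 0, 0],
    [0, 0, 0],
    [0, 0, 0],
    [0, 0, 0],
  ],
  hand=[0.8, 0.8, 0.8, 0.8, 0, 0, 0, 0],
)

```text
clock: 13.02
position: [0.3898, -0.2801, 0.2117]
ee_rot: [0.002, 0.738, 0.675, 0.0]
contact_force: [-1.5, 1.1, 5.8]
width: 0.0391
gripper_force: 39.8
```

Emit:
carry_out(
  linear=[
    [0, 0, 0.07],
    [0, 0, 0.08],
    [0, 0, 0.08],
    [0, 0, 0.03],
    [0.0674, 0.0084, 0],
    [0.0674, 0.0084, 0],
    [0.0674, 0.0084, 0],
    [0.0674, 0.0084, 0],
  ],
  angular=[
    [0, 0, 0],
    [0, 0, 0],
    [0, 0, 0],
    [0, 0, 0],
    [0, 0, 0],
    [0, 0, 0],
    [0, 0, 0],
    [0, 0, 0],
  ],
  hand=[0, 0, 0, 0, 0, 0, 0, 0],
)

```text
clock: 13.68
position: [0.5251, -0.2623, 0.3414]
ee_rot: [0.001, 0.738, 0.675, 0.0]
contact_force: [0.1, -1.2, -1.6]
width: 0.0393
gripper_force: 40.9
```

Emit:
carry_out(
  linear=[
    [0.0674, 0.0084, 0],
    [0.0674, 0.0084, 0],
    [0, 0, 0],
    [0, 0, 0],
  ],
  angular=[
    [0, 0, 0],
    [0, 0, 0],
    [0, 0, 0],
    [0, 0, 0],
  ],
  hand=[0, 0, 0, 0],
)

```text
clock: 14.02
position: [0.5927, -0.2538, 0.3399]
ee_rot: [0.0, 0.737, 0.676, 0.0]
contact_force: [-0.0, 0.4, -1.3]
width: 0.0388
gripper_force: 41.1
```

Down by 0.115 (0.229 share).

Emit:
carry_out(
  linear=[
    [0, 0, -0.07],
    [0, 0, -0.07],
    [0, 0, -0.05],
    [0, 0, -0.04],
    [0, 0, 0],
    [0, 0, 0],
    [0, 0, 0],
    [0, 0, 0],
  ],
  angular=[
    [0, 0, 0],
    [0, 0, 0],
    [0, 0, 0],
    [0, 0, 0],
    [0, 0, 0],
    [0, 0, 0],
    [0, 0, 0],
    [0, 0, 0],
  ],
  hand=[0, 0, 0, 0, 0, 0.7, 0.7, 0.7],
)

```text
clock: 14.68
position: [0.5911, -0.2547, 0.2261]
ee_rot: [0.001, 0.738, 0.675, 0.0]
contact_force: [-0.3, 0.3, -0.3]
width: 0.06
gripper_force: 0.0
```

Emit:
carry_out(
  linear=[
    [0, 0, 0.08],
    [0, 0, 0.08],
    [0, 0, 0.054],
    [-0.0358, 0.0659, 0],
    [-0.0358, 0.0659, 0],
    [-0.0358, 0.0659, 0],
    [-0.0358, 0.0659, 0],
    [-0.0358, 0.0659, 0],
  ],
  angular=[
    [0, 0, 0],
    [0, 0, 0],
    [0, 0, 0],
    [0, 0, 0],
    [0, 0, 0],
    [0, 0, 0],
    [0, 0, 0],
    [0, 0, 0],
  ],
  hand=[0.7, 0.7, 0.7, 0.8, 0.8, 0.8, 0.8, 0.8],
)

```text
clock: 15.35
position: [0.5005, -0.0884, 0.3328]
ee_rot: [0.001, 0.738, 0.675, 0.001]
contact_force: [0.9, 0.7, -0.1]
width: 0.0681
gripper_force: 0.0
```

Emit:
carry_out(
  linear=[
    [-0.0358, 0.0659, 0],
    [-0.0358, 0.0659, 0],
    [-0.0358, 0.0659, 0],
    [-0.0358, 0.0659, 0],
    [0, 0, 0],
    [0, 0, -0.08],
    [0, 0, -0.05],
    [0, 0, 0],
  ],
  angular=[
    [0, 0, 0],
    [0, 0, 0],
    [0, 0, 0],
    [0, 0, 0],
    [0, 0, 0],
    [0, 0, 0],
    [0, 0, 0],
    [0, 0, 0],
  ],
  hand=[0.8, 0.8, 0.8, 0.8, 0.8, 0.8, 0.8, 0.8],
)

```text
clock: 16.02
position: [0.428, 0.0423, 0.264]
ee_rot: [-0.002, 0.738, 0.675, -0.003]
contact_force: [-0.7, -0.4, -0.3]
width: 0.0681
gripper_force: 0.0
```

Emit:
carry_out(
  linear=[
    [0.004, 0, -0.07],
    [0, 0, -0.041],
    [0, 0, 0],
    [0, 0, 0],
    [0, 0, 0],
    [0, 0, 0],
    [0, 0, 0],
    [0, 0, 0],
  ],
  angular=[
    [0, 0, 0],
    [0, 0, 0],
    [0, 0, 0],
    [0, 0, 0],
    [0, 0, 0],
    [0, 0, 0],
    [0, 0, 0],
    [0, 0, 0],
  ],
  hand=[0.8, 0.8, 0.8, 0.8, 0, 0, 0, 0],
)

```text
clock: 16.68
position: [0.433, 0.042, 0.2131]
ee_rot: [0.001, 0.738, 0.675, 0.001]
contact_force: [-0.5, 0.2, 5.9]
width: 0.0389
gripper_force: 39.7
```

Emit:
carry_out(
  linear=[
    [0, 0, 0.07],
    [0, 0, 0.08],
    [0, 0, 0.08],
    [0, 0, 0.06],
    [0.0406, -0.0633, 0],
    [0.0406, -0.0633, 0],
    [0.0406, -0.0633, 0],
    [0.0406, -0.0633, 0],
  ],
  angular=[
    [0, 0, 0],
    [0, 0, 0],
    [0, 0, 0],
    [0, 0, 0],
    [0, 0, 0],
    [0, 0, 0],
    [0, 0, 0],
    [0, 0, 0],
  ],
  hand=[0, 0, 0, 0, 0, 0, 0, 0],
)

```text
clock: 17.35
position: [0.5138, -0.0856, 0.3581]
ee_rot: [0.001, 0.738, 0.675, 0.001]
contact_force: [-0.2, 0.2, -1.1]
width: 0.0384
gripper_force: 41.0
```

Emit:
carry_out(
  linear=[
    [0.0406, -0.0633, 0],
    [0.0406, -0.0633, 0],
    [0.0406, -0.0633, 0],
    [0.0406, -0.0633, 0],
    [0, 0, 0],
    [0, 0, 0],
  ],
  angular=[
    [0, 0, 0],
    [0, 0, 0],
    [0, 0, 0],
    [0, 0, 0],
    [0, 0, 0],
    [0, 0, 0],
  ],
  hand=[0, 0, 0, 0, 0, 0],
)

```text
clock: 17.85
position: [0.5953, -0.2129, 0.3565]
ee_rot: [0.0, 0.739, 0.674, 0.0]
contact_force: [-0.1, 0.4, -1.7]
width: 0.0387
gripper_force: 41.1
```

Emit:
carry_out(
  linear=[
    [0, 0, -0.08],
    [0, 0, -0.08],
    [0, 0, -0.06],
    [0, 0, -0.04],
    [0, 0, 0],
    [0, 0, 0],
    [0, 0, 0],
    [0, 0, 0],
  ],
  angular=[
    [0, 0, 0],
    [0, 0, 0],
    [0, 0, 0],
    [0, 0, 0],
    [0, 0, 0],
    [0, 0, 0],
    [0, 0, 0],
    [0, 0, 0],
  ],
  hand=[0, 0, 0, 0, 0, 0.7, 0.7, 0.7],
)

```text
clock: 18.52
position: [0.5948, -0.2105, 0.2277]
ee_rot: [0.001, 0.738, 0.675, 0.001]
contact_force: [0.6, 0.3, 0.3]
width: 0.0601
gripper_force: 0.0
```

Emit:
carry_out(
  linear=[
    [0, 0, 0.08],
    [0, 0, 0.08],
    [0, 0, 0.08],
    [0.005, 0.067, 0],
    [0.005, 0.067, 0],
    [0.005, 0.067, 0],
    [0.006, 0.067, 0],
    [0, 0, 0],
  ],
  angular=[
    [0, 0, 0],
    [0, 0, 0],
    [0, 0, 0],
    [0, 0, -1],
    [0, 0, -1],
    [0, 0, -1],
    [0, 0, -1],
    [0, 0, -1],
  ],
  hand=[0.7, 0.7, 0.7, 0.6, 0.6, 0.6, 0.6, 0.6],
)

```text
clock: 19.18
position: [0.6048, -0.0714, 0.3479]
ee_rot: [-0.001, 0.857, 0.515, 0.002]
contact_force: [-1.1, 0.3, 1.0]
width: 0.0514
gripper_force: 0.0
```

Emit:
carry_out(
  linear=[
    [0, 0, 0],
    [0, 0, 0],
    [0, 0, 0],
    [0, 0, 0],
    [0, 0, 0],
    [0, 0, 0],
    [0, 0, 0],
    [0, 0, 0],
  ],
  angular=[
    [0, 0, -1],
    [0, 0, -1],
    [0, 0, -1],
    [0, 0, -1],
    [0, 0, -1],
    [0, 0, -1],
    [0, 0, -1],
    [0, 0, -1],
  ],
  hand=[0.6, 0.6, 0.6, 0.6, 0.6, 0.6, 0.6, 0.6],
)

```text
clock: 19.85
position: [0.605, -0.0767, 0.3476]
ee_rot: [0.0, 0.976, 0.217, 0.001]
contact_force: [-0.2, 0.4, -0.2]
width: 0.0512
gripper_force: 0.0
```

Emit:
carry_out(
  linear=[
    [0, 0, 0],
    [0, 0, 0],
    [0, 0, 0],
    [0, 0, 0],
    [0, 0, 0],
    [0, 0, 0],
    [0, 0, 0],
  ],
  angular=[
    [0, 0, -1],
    [0, 0, -1],
    [0, 0, -1],
    [0, 0, -1],
    [0, 0, -1],
    [0, 0, -1],
    [0, 0, -0.7],
  ],
  hand=[0.6, 0.6, 0.6, 0.6, 0.6, 0.6, 0.6],
)

```text
clock: 20.43
position: [0.605, -0.0768, 0.3475]
ee_rot: [0.0, 0.999, -0.049, 0.001]
contact_force: [-0.6, 0.7, 1.0]
width: 0.0514
gripper_force: 0.0
```

```bash
python3 - <<'E'
from h import *
s=manip.get_state(); print(s["position"],s["ee_rot"],s["width"])
a=img("top","top2");b=img("side","side2")
cv2.imwrite("pics/m3.png",np.hstack([cv2.resize(a[130:330,280:500],None,fx=1.8,fy=1.8),cv2.resize(b[130:330,230:450],None,fx=1.8,fy=1.8)]))
E
```

```text
[ 0.60495002 -0.07675454  0.34752921] [ 1.62723096e-04  9.98809383e-01 -4.87743160e-02  9.24773023e-04] 0.05143662920703041
```

View pics/m3.png

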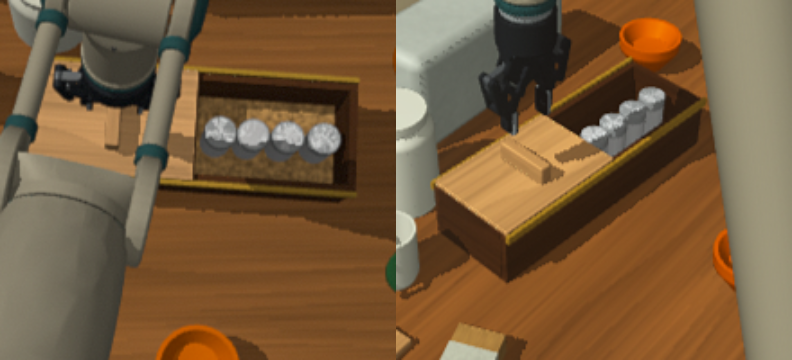

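Emit:
carry_out(
  linear=[
    [0, 0, -0.06],
    [0, 0, -0.06],
    [0, 0, -0.031],
    [0, 0, 0],
    [0, 0, 0],
    [0, 0, 0],
    [0, 0, 0],
    [0, 0, 0],
  ],
  angular=[
    [0, 0, 0],
    [0, 0, 0],
    [0, 0, 0],
    [0, 0, 0],
    [0, 0, 0],
    [0, 0, 0],
    [0, 0, 0],
    [0, 0, 0],
  ],
  hand=[0.6, 0.6, 0.6, 0.6, 0, 0, 0, 0],
)

```text
clock: 21.2
position: [0.6059, -0.0771, 0.2728]
ee_rot: [0.0, 0.999, -0.047, 0.002]
contact_force: [-0.1, 0.1, 3.1]
width: 0.0174
gripper_force: 40.6
```

Emit:
carry_out(
  linear=[
    [-0.002, -0.025, 0],
    [-0.0043, -0.05, 0],
    [-0.0043, -0.05, 0],
    [-0.0043, -0.05, 0],
    [-0.0043, -0.05, 0],
    [-0.0043, -0.05, 0],
    [-0.0043, -0.05, 0],
    [-0.0043, -0.05, 0],
  ],
  angular=[
    [0, 0, 0],
    [0, 0, 0],
    [0, 0, 0],
    [0, 0, 0],
    [0, 0, 0],
    [0, 0, 0],
    [0, 0, 0],
    [0, 0, 0],
  ],
  hand=[0, 0, 0, 0, 0, 0, 0, 0],
)

```text
clock: 21.87
position: [0.5892, -0.2654, 0.2728]
ee_rot: [-0.0, 0.999, -0.047, 0.001]
contact_force: [0.0, 4.2, 6.1]
width: 0.0174
gripper_force: 41.1
```

Emit:
carry_out(
  linear=[
    [-0.002, -0.018, 0],
    [0, 0, 0],
    [0, 0, 0],
  ],
  angular=[
    [0, 0, 0],
    [0, 0, 0],
    [0, 0, 0],
  ],
  hand=[0, 0, 0],
)

```text
clock: 22.12
position: [0.5883, -0.2753, 0.2728]
ee_rot: [0.001, 0.999, -0.047, 0.002]
contact_force: [-0.2, -1.7, 4.9]
width: 0.017
gripper_force: 41.4
```

Emit:
carry_out(
  linear=[
    [0, -0.004, 0],
    [0, -0.004, 0],
    [0, 0, 0],
  ],
  angular=[
    [0, 0, 0],
    [0, 0, 0],
    [0, 0, 0],
  ],
  hand=[0, 0, 0],
)

```text
clock: 22.37
position: [0.5884, -0.2764, 0.2728]
ee_rot: [-0.002, 0.999, -0.047, 0.001]
contact_force: [-0.2, 7.2, 7.6]
width: 0.017
gripper_force: 41.8
```

Emit:
carry_out(
  linear=[
    [0, 0.006, 0],
    [0, 0, 0],
    [0, 0, 0],
    [0, 0, 0.08],
    [0, 0, 0.08],
    [0, 0, 0.08],
    [0, 0, 0.08],
    [0, 0, 0],
  ],
  angular=[
    [0, 0, 0],
    [0, 0, 0],
    [0, 0, 0],
    [0, 0, 0],
    [0, 0, 0],
    [0, 0, 0],
    [0, 0, 0],
    [0, 0, 0],
  ],
  hand=[0.6, 0.6, 0.6, 0.6, 0.8, 1, 1, 1],
)

```text
clock: 23.03
position: [0.5891, -0.2757, 0.4404]
ee_rot: [0.004, 0.999, -0.047, 0.007]
contact_force: [1.1, -0.7, 1.0]
width: 0.0856
gripper_force: 0.0
```

```bash
python3 - <<'E'
from h import *
s=manip.get_state(); print(s["qpos"].round(4).tolist(),s["position"],s["ee_rot"],s["clock"])
a=img("top","top3");b=img("side","side3")
cv2.imwrite("pics/m4.png",cv2.resize(a[150:320,105:335],None,fx=3.4,fy=3.4,interpolation=cv2.INTER_CUBIC))
E
```

```text
[-0.5443, 0.3707, 1.2761, -0.0007, 1.4774, 1.121] [ 0.58913388 -0.27565234  0.4404325 ] [ 0.00445975  0.9988464  -0.04722782  0.00745028] 23.0333
```

View pics/m4.png

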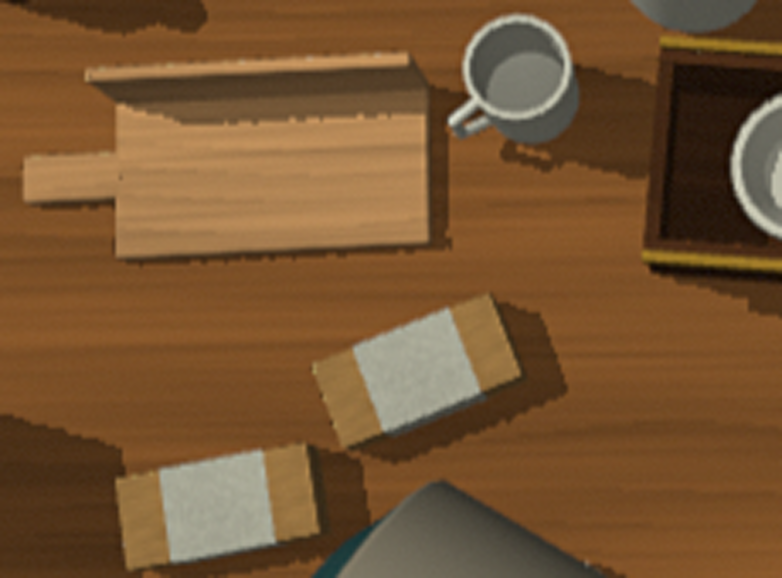

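```bash
cat > kin.py <<'E'
import numpy as np
from scipy.spatial.transform import Rotation as R
from scipy.optimize import least_squares
D=[([-1.466,.2765,1.506,0,1.3607,-.121],(.1287,-.5602,.4039)),([-.3563,.1437,1.8769,.0005,1.1230,-.2711],(.4392,-.0893,.3314)),([-.5443,.3707,1.2761,-.0007,1.4774,1.121],(.58913,-.27565,.44043))]
def fk(q,p):
    h,a,L1,L2,off,d6=p
    A=R.from_euler("z",q[0])*R.from_euler("y",q[1]);B=A*R.from_euler("y",q[2]);W=B*R.from_euler("ZYZ",[q[3],q[4],q[5]+np.pi/2])
    pos=R.from_euler("z",q[0]).apply([a,off,h])+A.apply([0,0,L1])+B.apply([0,0,L2])+W.apply([0,0,d6]);return pos,W
LO=np.array([-2.89,-.75,.22,-1.18,.11,-2.7]);HI=np.array([2.89,2.08,2.7,4.32,2.71,2.7])
def ik(pos,rot,p,q0):
    f=lambda q:np.r_[(fk(q,p)[0]-pos)*10,(fk(q,p)[1].inv()*rot).as_rotvec()]
    s=least_squares(f,np.clip(q0,LO+.01,HI-.01),bounds=(LO,HI));return s.x,np.linalg.norm(s.fun)
E
python3 - <<'E'
from h import *
from kin import *
np.set_printoptions(precision=4,suppress=True)
d6=.1
f=lambda x:np.concatenate([fk(q,[x[0],x[1],x[2],x[3],x[4],d6])[0]-np.array(P) for q,P in D])
s=least_squares(f,[.15,0,.4,.4,.07]);print(s.x,s.fun); print(fk(D[2][0],[*s.x,d6])[1].as_quat(scalar_first=True))
def pts(P,s,o,z): return np.array([ray("top",x/s+o[0],y/s+o[1],z)[:2] for x,y in P])
for n,P in(("A",[(490,294),(521,374),(343,448),(313,365)]),("B",[(116,478),(305,444),(320,532),(129,570)])):
    Q=pts(P,3.4,(105,150),.034);print(n,Q.mean(0),"sides",np.linalg.norm(Q-np.roll(Q,-1,0),axis=1),np.degrees([np.arctan2(*(Q[(i+1)%4]-Q[i])[::-1]) for i in range(4)]))
    # label centre check in both views
for n in("top","side"):
    im=cv2.imread(f"pics/{n}3.png")
    for i,st,c,m in blobs(im,(0,0,90),(180,75,255),500):
        if st[4]<1300 and c[1]>240 and c[0]<300: print(n,st,ray(n,*c,.034 if n=="top" else .03))
E
```

```text
[-0.1144 -0.0417  0.736   0.4211  0.0694] [ 0.     -0.0002  0.0013 -0.0001 -0.0001 -0.0005 -0.0001  0.0001 -0.0008]
[ 0.0045  0.9988 -0.0472  0.0075]
A [0.4784 0.1906] sides [0.0594 0.1286 0.0606 0.1283] [-158.7699  111.8712   20.9193  -68.674 ]
B [0.3894 0.3224] sides [0.1277 0.06   0.1283 0.0621] [ -80.7604 -168.8754  100.2086   10.5432]
top [209 241  38  36 838] [0.4791 0.1919 0.034 ]
top [152 282  35  34 882] [0.3897 0.3239 0.034 ]
side [248 319  39  34 799] [0.481  0.1883 0.03  ]
side [ 231  382   47   43 1140] [0.3901 0.3206 0.03  ]
```

Emit:
carry_out(
  linear=[
    [-0.0044, 0.0266, -0.0083],
    [-0.0044, 0.0266, -0.0083],
    [-0.0044, 0.0266, -0.0083],
    [-0.0044, 0.0266, -0.0083],
    [-0.0044, 0.0266, -0.0083],
    [-0.0044, 0.0266, -0.0083],
    [-0.0044, 0.0266, -0.0083],
    [-0.0044, 0.0266, -0.0083],
  ],
  angular=[
    [0, 0, 1],
    [0, 0, 1],
    [0, 0, 1],
    [0, 0, 1],
    [0, 0, 1],
    [0, 0, 1],
    [0, 0, 1],
    [0, 0, 1],
  ],
  hand=[1, 1, 1, 1, 1, 1, 1, 1],
)

```text
clock: 23.8
position: [0.5699, -0.1676, 0.3949]
ee_rot: [-0.001, 0.962, 0.271, -0.002]
contact_force: [-0.0, -0.5, 0.0]
width: 0.0854
gripper_force: 0.0
```

Emit:
carry_out(
  linear=[
    [-0.0044, 0.0266, -0.0083],
    [-0.0044, 0.0266, -0.0083],
    [-0.0044, 0.0266, -0.0083],
    [-0.0044, 0.0266, -0.0083],
    [-0.0044, 0.0266, -0.0083],
    [-0.0044, 0.0266, -0.0083],
    [-0.0044, 0.0266, -0.0083],
    [-0.0044, 0.0266, -0.0083],
  ],
  angular=[
    [0, 0, 1],
    [0, 0, 1],
    [0, 0, 1],
    [0, 0, 1],
    [0, 0, 1],
    [0, 0, 1],
    [0, 0, 1],
    [0, 0, 1],
  ],
  hand=[1, 1, 1, 1, 1, 1, 1, 1],
)

```text
clock: 24.47
position: [0.5521, -0.0612, 0.3619]
ee_rot: [-0.001, 0.828, 0.56, -0.002]
contact_force: [0.3, -0.3, 0.5]
width: 0.0853
gripper_force: 0.0
```

Emit:
carry_out(
  linear=[
    [-0.0044, 0.0266, -0.0083],
    [-0.0044, 0.0266, -0.0083],
    [-0.0044, 0.0266, -0.0083],
    [-0.0044, 0.0266, -0.0083],
    [-0.0044, 0.0266, -0.0083],
    [-0.0044, 0.0266, -0.0083],
    [-0.0044, 0.0266, -0.0083],
    [-0.0044, 0.0266, -0.0083],
  ],
  angular=[
    [0, 0, 1],
    [0, 0, 1],
    [0, 0, 1],
    [0, 0, 1],
    [0, 0, 1],
    [0, 0, 1],
    [0, 0, 1],
    [0, 0, 1],
  ],
  hand=[1, 1, 1, 1, 1, 1, 1, 1],
)

```text
clock: 25.13
position: [0.5344, 0.0451, 0.3288]
ee_rot: [-0.002, 0.61, 0.792, -0.001]
contact_force: [0.0, 0.8, -0.4]
width: 0.0856
gripper_force: 0.0
```

Emit:
carry_out(
  linear=[
    [0, 0, 0],
    [0, 0, 0],
    [0, 0, 0],
    [0, 0, 0],
    [0, 0, 0],
    [0, 0, 0],
    [0, 0, 0],
    [0, 0, 0],
  ],
  angular=[
    [0, 0, 0.75],
    [0, 0, 0.75],
    [0.93, 0.365, 0],
    [0.93, 0.365, 0],
    [0.93, 0.365, 0],
    [0.93, 0.365, 0],
    [0.93, 0.365, 0],
    [0, 0, 0],
  ],
  hand=[1, 1, 1, 1, 1, 1, 1, 1],
)

```text
clock: 25.8
position: [0.5351, 0.0435, 0.3286]
ee_rot: [-0.167, 0.553, 0.809, 0.111]
contact_force: [0.5, 0.1, -0.6]
width: 0.0854
gripper_force: 0.0
```

```bash
python3 - <<'E'
from h import *
s=manip.get_state(); print(s["qpos"].round(4).tolist(),s["position"],s["ee_rot"],s["clock"])
E
```

```text
[-0.1697, 0.3249, 1.6725, 0.3478, 1.3766, -0.6494] [0.53508358 0.04354775 0.32857768] [-0.1666792   0.55280553  0.80884201  0.1113494 ] 25.8
```

```bash
cat >> kin.py <<'E'
D.append(([-0.1697,0.3249,1.6725,0.3478,1.3766,-0.6494],(.53508,.04355,.32858)))
_f=lambda x:np.concatenate([fk(q,[x[0],0,*x[1:]])[0]-np.array(P) for q,P in D])
_s=least_squares(_f,[.15,.4,.4,.07,.1]);PAR=[_s.x[0],0,*_s.x[1:]]
def trot(yaw,n,t): # tool down with closing dir at yaw (deg), then tilt t deg about horizontal dir n (deg)
    c=np.radians(n);return R.from_rotvec(np.radians(t)*np.array([np.cos(c),np.sin(c),0]))*R.from_euler("z",yaw+90,degrees=True)*R.from_euler("x",np.pi)
E
python3 - <<'E'
from kin import *
np.set_printoptions(precision=3,suppress=True)
print(PAR,_s.fun)
q4=np.array(D[3][0]);print(fk(q4,PAR)[1].as_quat(scalar_first=True))
def tcp(G,rot): return np.array(G)-.155*rot.apply([0,0,1])
for nm,G,yaw,P in(("A",(.4863,.1719,.027),21.4,(.615,.254,.099)),("B",(.3929,.3028,.027),10.0,(.612,.344,.099))):
  for t in(20,25,30,35):
    r=trot(yaw,yaw,t);q,e=ik(tcp(G,r),r,PAR,q4)
    out=[nm,t,"pick",q,round(e,4)]
    for yb in(2,12,21):
        for s0 in (q,np.array([q[0]+.3,.5,1.6,-1.0,1.2,q[5]])):
            r2=trot(yb,yb,t-90);q2,e2=ik(tcp(P,r2),r2,PAR,s0)
            if e2<.02: break
        out+=[f"\n   place yaw{yb}",q2,round(e2,4)]
    print(*out)
E
```

```text
Traceback (most recent call last):
NameError: name '_s' is not defined
```

```bash
cat > plan.py <<'E'
from kin import *
import kin
np.set_printoptions(precision=3,suppress=True)
print(np.array(PAR),kin._s.fun)
q4=np.array(D[3][0]);print(fk(q4,PAR)[1].as_quat(scalar_first=True))
def tcp(G,rot): return np.array(G)-.155*rot.apply([0,0,1])
for nm,G,yaw,P in(("A",(.4863,.1719,.027),21.4,(.615,.254,.099)),("B",(.3929,.3028,.027),10.0,(.612,.344,.099))):
  for t in(20,25,30,35):
    r=trot(yaw,yaw,t);q,e=ik(tcp(G,r),r,PAR,q4)
    out=[nm,t,"pick",q,round(e,4)]
    for yb in(2,12,21):
        for s0 in (q,np.array([q[0]+.3,.5,1.6,-1.0,1.2,q[5]])):
            r2=trot(yb,yb,t-90);q2,e2=ik(tcp(P,r2),r2,PAR,s0)
            if e2<.02: break
        out+=[f"\n   place yaw{yb}",q2,round(e2,4)]
    print(*out)
E
python3 plan.py
```

```text
[0.044 0.    0.679 0.391 0.068 0.212] [-0.002  0.004 -0.001  0.005 -0.004  0.003 -0.007  0.003 -0.005  0.009
  0.004  0.002]
[-0.167  0.553  0.809  0.111]
A 20 pick [-0.024  0.414  2.008  0.414  0.902 -0.685] 0.0 
   place yaw2 [ 0.702  0.91   1.311 -0.869  1.829  0.867] 0.0 
   place yaw12 [ 0.743  0.856  1.459 -0.953  1.691  0.879] 0.0 
   place yaw21 [ 0.774  0.808  1.594 -1.04   1.569  0.904] 0.0
A 25 pick [-0.074  0.439  2.005  0.485  0.956 -0.782] 0.0 
   place yaw2 [ 0.69   0.873  1.316 -0.824  1.778  0.85 ] 0.0 
   place yaw12 [ 0.73   0.819  1.458 -0.908  1.639  0.848] 0.0 
   place yaw21 [ 0.759  0.771  1.589 -0.995  1.516  0.86 ] 0.0
A 30 pick [-0.12   0.467  2.002  0.546  1.012 -0.868] 0.0 
   place yaw2 [ 0.676  0.836  1.323 -0.779  1.725  0.83 ] 0.0 
   place yaw12 [ 0.713  0.783  1.459 -0.861  1.587  0.815] 0.0 
   place yaw21 [ 0.741  0.734  1.584 -0.945  1.463  0.814] 0.0
A 35 pick [-0.163  0.5    1.999  0.597  1.071 -0.943] 0.0 
   place yaw2 [ 0.659  0.799  1.333 -0.731  1.671  0.809] 0.0 
   place yaw12 [ 0.694  0.747  1.461 -0.812  1.536  0.779] 0.0 
   place yaw
[... 346 characters left out ...]
-0.556] 0.0 
   place yaw2 [ 0.77   0.958  1.093 -0.798  1.921  0.794] 0.0 
   place yaw12 [ 0.81   0.899  1.247 -0.868  1.772  0.787] 0.0 
   place yaw21 [ 0.842  0.846  1.387 -0.94   1.639  0.791] 0.0
B 30 pick [ 0.127  0.357  2.248  0.822  0.75  -0.723] 0.0 
   place yaw2 [ 0.757  0.921  1.107 -0.747  1.868  0.79 ] 0.0 
   place yaw12 [ 0.796  0.863  1.253 -0.818  1.721  0.767] 0.0 
   place yaw21 [ 0.826  0.811  1.386 -0.889  1.589  0.758] 0.0
B 35 pick [ 0.065  0.383  2.277  0.919  0.8   -0.874] 0.0 
   place yaw2 [ 0.743  0.884  1.124 -0.696  1.813  0.782] 0.0 
   place yaw12 [ 0.779  0.828  1.262 -0.766  1.67   0.745] 0.0 
   place yaw21 [ 0.807  0.777  1.387 -0.835  1.539  0.723] 0.0
```

```bash
cat > tool.py <<'E'
from h import *
from kin import R
np.set_printoptions(precision=4,suppress=True)
s=manip.get_state();T=R.from_quat(s["ee_rot"],scalar_first=True);d=T.apply([0,0,1]);y=T.apply([0,1,0])
g=s["position"]+.155*d
def rep(): print("clock",s["clock"],"TCP",s["position"],"grasp",g,"d",d,"tilt",np.degrees(np.arccos(-d[2])),"y",y,"yaw",np.degrees(np.arctan2(y[1],y[0])),"w",s["width"],"F",s["contact_force"])
E
python3 - <<'E'
from tool import *
rep()
G=np.array([.4863,.1719,.026]);print("to hover (80 back) share",(G-.08*d-g)/.5,"then",.08*d/.5)
E
```

```text
clock 25.8 TCP [0.5351 0.0435 0.3286] grasp [0.5124 0.1    0.186 ] d [-0.1465  0.3644 -0.9196] tilt 23.1266792086791 y [ 0.9314  0.364  -0.0042] yaw 21.347152307118936 w 0.0854184898867118 F [ 0.4563  0.1152 -0.6365]
to hover (80 back) share [-0.0287  0.0854 -0.1729] then [-0.0234  0.0583 -0.1471]
```

Emit:
carry_out(
  linear=[
    [-0.0096, 0.0285, -0.0576],
    [-0.0096, 0.0285, -0.0576],
    [-0.0096, 0.0285, -0.0576],
    [0, 0, 0],
    [-0.0058, 0.0146, -0.0368],
    [-0.0058, 0.0146, -0.0368],
    [0, 0, 0],
  ],
  angular=[
    [0, 0, 0],
    [0, 0, 0],
    [0, 0, 0],
    [0, 0, 0],
    [0, 0, 0],
    [0, 0, 0],
    [0, 0, 0],
  ],
  hand=[1, 1, 1, 1, 1, 1, 1],
)

```text
clock: 26.38
position: [0.5133, 0.1025, 0.2056]
ee_rot: [-0.166, 0.551, 0.81, 0.11]
contact_force: [-1.8, 0.3, -0.5]
width: 0.0853
gripper_force: 0.0
```

```bash
python3 - <<'E'
from tool import *
rep()
G=np.array([.4863,.1719,.026]);print("to go share",(G-g)/.5)
a=img("top");b=img("side")
cv2.imwrite("pics/m5.png",np.hstack([cv2.resize(a[150:330,110:310],None,fx=2,fy=2),cv2.resize(b[270:450,180:380],None,fx=2,fy=2)]))
E
```

```text
clock 26.3833 TCP [0.5133 0.1025 0.2056] grasp [0.4904 0.1584 0.0629] d [-0.1482  0.3608 -0.9208] tilt 22.95946979718453 y [ 0.9299  0.3678 -0.0055] yaw 21.577571115287554 w 0.08534438382185795 F [-1.7781  0.2981 -0.4564]
to go share [-0.0081  0.0269 -0.0738]
```

View pics/m5.png

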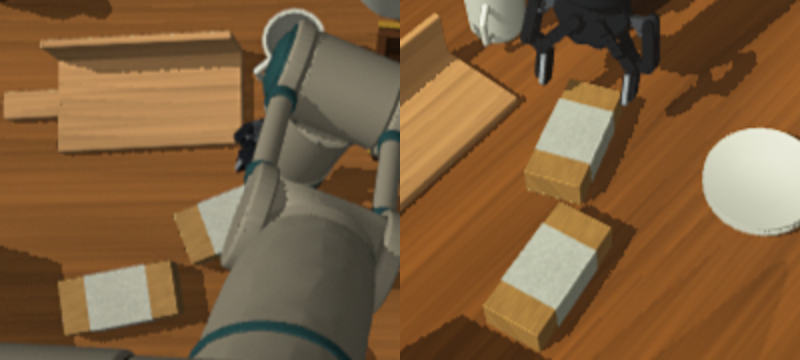

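Emit:
carry_out(
  linear=[
    [-0.004, 0.0135, -0.035],
    [-0.004, 0.0135, -0.035],
    [0, 0, 0],
    [0, 0, 0],
    [0, 0, 0],
    [0, 0, 0],
    [0, 0, 0],
  ],
  angular=[
    [0, 0, 0],
    [0, 0, 0],
    [0, 0, 0],
    [0, 0, 0],
    [0, 0, 0],
    [0, 0, 0],
    [0, 0, 0],
  ],
  hand=[1, 1, 1, 0, 0, 0, 0],
  force=40,
)

```text
clock: 27.07
position: [0.5121, 0.115, 0.1745]
ee_rot: [-0.163, 0.552, 0.81, 0.113]
contact_force: [0.6, -2.1, 7.5]
width: 0.0608
gripper_force: 44.7
```

```bash
python3 - <<'E'
from tool import *
rep()
E
```

```text
clock 27.0667 TCP [0.5121 0.115  0.1745] grasp [0.4906 0.1711 0.0316] d [-0.139   0.362  -0.9217] tilt 22.817389293530635 y [0.9307 0.3659 0.0034] yaw 21.461975536628508 w 0.060804839701305714 F [ 0.6278 -2.0656  7.4881]
```

Emit:
carry_out(
  linear=[
    [0, 0, 0.05],
    [0, 0, 0.07],
    [0, 0, 0.08],
    [0, 0, 0.08],
    [0.01, 0.029, 0],
    [0.01, 0.029, 0],
    [0.01, 0.029, 0],
    [0.01, 0.029, 0],
  ],
  angular=[
    [0, 0, 0],
    [0, 0, 0],
    [0, 0, 0],
    [0, 0, 0],
    [-0.93, -0.366, 0],
    [-0.93, -0.366, 0],
    [-0.93, -0.366, 0],
    [-0.93, -0.366, 0],
  ],
  hand=[0, 0, 0, 0, 0, 0, 0, 0],
)

```text
clock: 27.73
position: [0.5312, 0.1736, 0.3141]
ee_rot: [-0.03, 0.563, 0.826, 0.022]
contact_force: [-0.3, 0.6, -2.1]
width: 0.0611
gripper_force: 44.6
```

Emit:
carry_out(
  linear=[
    [0.01, 0.029, 0],
    [0.01, 0.029, 0],
    [0.01, 0.029, 0],
    [0.01, 0.029, 0],
    [0.01, 0.029, 0],
    [0.01, 0.029, 0],
    [0.01, 0.029, 0],
    [0.01, 0.029, 0],
  ],
  angular=[
    [-0.93, -0.366, 0],
    [-0.93, -0.366, 0],
    [-0.93, -0.366, 0],
    [-0.93, -0.366, 0],
    [-0.93, -0.366, 0],
    [-0.93, -0.366, 0],
    [-0.93, -0.366, 0],
    [-0.93, -0.366, 0],
  ],
  hand=[0, 0, 0, 0, 0, 0, 0, 0],
)

```text
clock: 28.4
position: [0.5711, 0.2903, 0.3133]
ee_rot: [0.23, 0.541, 0.794, -0.156]
contact_force: [-0.4, 0.1, -2.1]
width: 0.0611
gripper_force: 44.6
```

```bash
python3 - <<'E'
from tool import *
rep();print(s["qpos"])
a=img("top");b=img("side")
cv2.imwrite("pics/m6.png",np.hstack([cv2.resize(a[110:330,90:310],None,fx=1.8,fy=1.8),cv2.resize(b[180:400,80:300],None,fx=1.8,fy=1.8)]))
E
```

```text
clock 28.4 TCP [0.5711 0.2903 0.3133] grasp [0.6015 0.2134 0.1822] d [ 0.1964 -0.4961 -0.8458] tilt 32.24624745566849 y [0.9306 0.3659 0.0014] yaw 21.4646288967983 w 0.06109812408163023 F [-0.4035  0.0502 -2.0601]
[ 0.5195  0.4796  1.4936 -0.579   1.3062  0.3401]
```

View pics/m6.png

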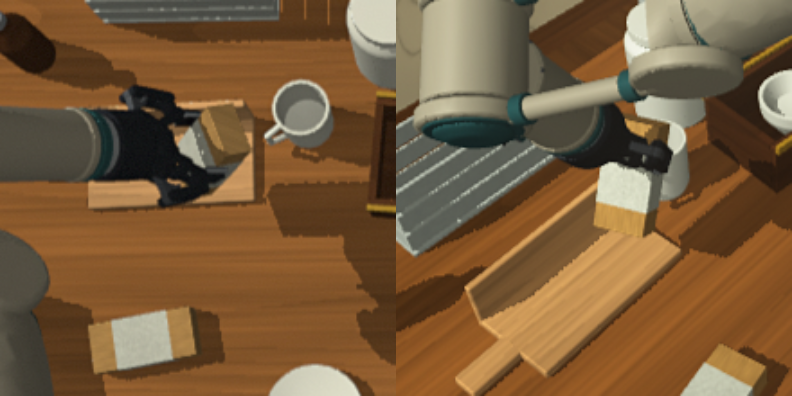

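Emit:
carry_out(
  linear=[
    [0.01, 0.0286, 0],
    [0.01, 0.0286, 0],
    [0.01, 0.0286, 0],
    [0.01, 0.0286, 0],
    [0.01, 0.0286, 0],
    [0.01, 0.0286, 0],
    [0.01, 0.0286, 0],
    [0.01, 0.0286, 0],
  ],
  angular=[
    [-0.93, -0.366, 0],
    [-0.93, -0.366, 0],
    [-0.93, -0.366, 0],
    [-0.93, -0.366, 0],
    [-0.93, -0.366, 0],
    [-0.93, -0.366, 0],
    [-0.93, -0.366, 0],
    [-0.577, -0.227, 0],
  ],
  hand=[0, 0, 0, 0, 0, 0, 0, 0],
)

```text
clock: 29.17
position: [0.6112, 0.4035, 0.3123]
ee_rot: [0.456, 0.469, 0.689, -0.312]
contact_force: [-0.6, -0.6, -1.3]
width: 0.0608
gripper_force: 44.7
```

Emit:
carry_out(
  linear=[
    [0, 0, -0.04],
    [0, 0, -0.04],
    [0, 0, -0.04],
    [0, 0, -0.03],
    [0, 0, 0],
    [0, 0, 0],
    [0, 0, 0],
  ],
  angular=[
    [0, 0, -0.844],
    [0, 0, -0.844],
    [0, 0, -0.844],
    [0, 0, -0.844],
    [0, 0, -0.844],
    [0, 0, 0],
    [0, 0, 0],
  ],
  hand=[0, 0, 0, 0, 0, 0, 0],
)

```text
clock: 29.75
position: [0.612, 0.4027, 0.2379]
ee_rot: [0.397, 0.579, 0.601, -0.383]
contact_force: [0.8, 0.0, -0.9]
width: 0.061
gripper_force: 44.7
```

```bash
python3 - <<'E'
from tool import *
rep();print(s["qpos"]);print("to go",(np.array([.6175,.262,.1023])-g)/.5)
a=img("top","top6");b=img("side","side6")
cv2.imwrite("pics/m7.png",np.hstack([cv2.resize(a[110:310,90:310],None,fx=1.8,fy=1.8),cv2.resize(b[180:380,80:300],None,fx=1.8,fy=1.8)]))
E
```

```text
clock 29.75 TCP [0.612  0.4027 0.2379] grasp [0.6172 0.2603 0.177 ] d [ 0.0339 -0.9192 -0.3923] tilt 66.89925625447285 y [ 0.9993  0.0373 -0.0009] yaw 2.135415031013955 w 0.06096173517233089 F [ 0.8342  0.0033 -0.8716]
[ 0.6795  0.8635  1.1449 -0.8961  1.9104  0.6925]
to go [ 0.0005  0.0035 -0.1495]
```

View pics/m7.png

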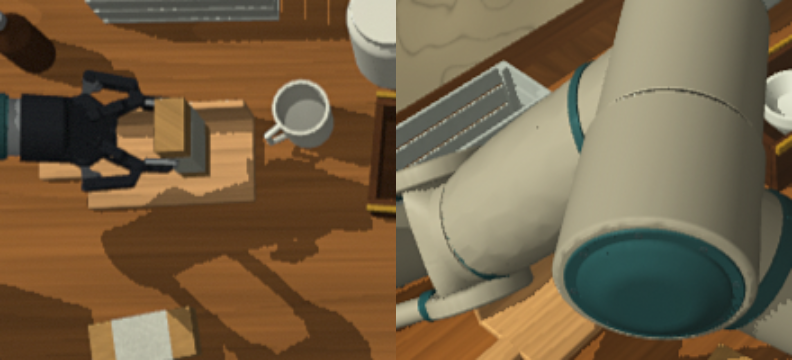

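Emit:
carry_out(
  linear=[
    [0, 0.0035, -0.05],
    [0, 0, -0.05],
    [0, 0, -0.03],
    [0, 0, -0.013],
    [0, 0, -0.004],
    [0, 0, 0],
    [0, 0, 0],
  ],
  angular=[
    [0, 0, 0],
    [0, 0, 0],
    [0, 0, 0],
    [0, 0, 0],
    [0, 0, 0],
    [0, 0, 0],
    [0, 0, 0],
  ],
  hand=[0, 0, 0, 0, 0, 0, 0],
)

```text
clock: 30.43
position: [0.6114, 0.4059, 0.1658]
ee_rot: [0.398, 0.579, 0.6, -0.382]
contact_force: [-0.0, 0.5, -0.7]
width: 0.0611
gripper_force: 44.7
```

```bash
python3 - <<'E'
from tool import *
rep()
E
```

```text
clock 30.4333 TCP [0.6114 0.4059 0.1658] grasp [0.6169 0.2633 0.1052] d [ 0.0357 -0.9196 -0.3912] tilt 66.9678916066752 y [0.9993 0.038  0.0019] yaw 2.178340045592075 w 0.06112602890232618 F [-0.0322  0.5199 -0.7042]
```

Emit:
carry_out(
  linear=[
    [0, 0, -0.003],
    [0, 0, -0.002],
    [0, 0, 0],
    [0, 0, 0],
  ],
  angular=[
    [0, 0, 0],
    [0, 0, 0],
    [0, 0, 0],
    [0, 0, 0],
  ],
  hand=[0, 0, 0, 0],
)

```text
clock: 30.77
position: [0.6113, 0.4058, 0.1633]
ee_rot: [0.398, 0.579, 0.6, -0.382]
contact_force: [0.0, 0.2, 2.3]
width: 0.0612
gripper_force: 44.9
```

Emit:
carry_out(
  linear=[
    [0, 0, -0.002],
    [0, 0, 0],
    [0, 0, 0],
  ],
  angular=[
    [0, 0, 0],
    [0, 0, 0],
    [0, 0, 0],
  ],
  hand=[0, 0, 0],
)

```text
clock: 31.02
position: [0.6112, 0.406, 0.163]
ee_rot: [0.399, 0.579, 0.6, -0.382]
contact_force: [-0.3, 1.9, 6.5]
width: 0.0611
gripper_force: 45.3
```

Emit:
carry_out(
  linear=[
    [0, 0, 0.003],
    [0, 0, 0],
    [0, 0, 0],
    [0, 0, 0],
    [0, 0, 0],
  ],
  angular=[
    [0, 0, 0],
    [0, 0, 0],
    [0, 0, 0],
    [0, 0, 0],
    [0, 0, 0],
  ],
  hand=[0.8, 0.85, 0.85, 0.85, 0.85],
)

```text
clock: 31.43
position: [0.6111, 0.4055, 0.162]
ee_rot: [0.397, 0.578, 0.601, -0.383]
contact_force: [0.4, -0.4, -0.3]
width: 0.0725
gripper_force: 0.0
```

Emit:
carry_out(
  linear=[
    [-0.001, 0.03, 0.013],
    [-0.002, 0.055, 0.023],
    [-0.002, 0.055, 0.023],
    [-0.002, 0.055, 0.023],
    [0, 0, 0.08],
    [0, 0, 0.08],
    [0, 0, 0],
  ],
  angular=[
    [0, 0, 0],
    [0, 0, 0],
    [0, 0, 0],
    [0, 0, 0],
    [0, 0, 0],
    [0, 0, 0],
    [0, 0, 0],
  ],
  hand=[0.85, 0.85, 0.85, 0.85, 1, 1, 1],
)

```text
clock: 32.02
position: [0.6077, 0.5041, 0.2925]
ee_rot: [0.4, 0.582, 0.599, -0.378]
contact_force: [-0.2, 0.7, 2.9]
width: 0.0854
gripper_force: 0.0
```

```bash
python3 - <<'E'
from tool import *
rep();print(s["qpos"])
a=img("top","top7");b=img("side","side7")
cv2.imwrite("pics/m8.png",np.hstack([cv2.resize(a[130:330,90:310],None,fx=1.8,fy=1.8),cv2.resize(b[180:380,80:300],None,fx=1.8,fy=1.8)]))
E
```

```text
clock 32.0167 TCP [0.6077 0.5041 0.2925] grasp [0.6137 0.3619 0.2313] d [ 0.039  -0.9179 -0.395 ] tilt 66.73608933760248 y [0.9992 0.037  0.0127] yaw 2.1204557906409462 w 0.08544185848711361 F [-0.2318  0.668   2.8783]
[ 0.7707  0.9289  0.8493 -0.9291  2.1141  0.5624]
```

View pics/m8.png

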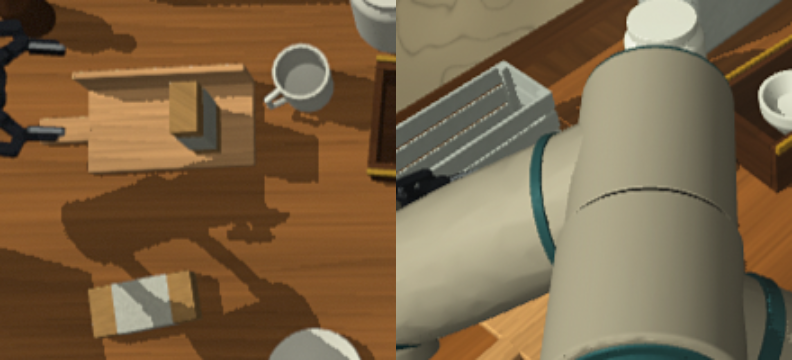

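Emit:
carry_out(
  linear=[
    [-0.03, -0.02, 0.01],
    [-0.03, -0.03, 0.01],
    [-0.03, -0.03, 0.01],
    [-0.03, -0.03, 0.01],
    [-0.03, -0.03, 0.01],
    [-0.03, -0.03, 0.01],
    [-0.03, -0.03, 0.01],
    [-0.03, -0.03, 0.01],
  ],
  angular=[
    [0.999, 0.037, 0],
    [0.999, 0.037, 0],
    [0.999, 0.037, 0],
    [0.999, 0.037, 0],
    [0.999, 0.037, 0],
    [0.999, 0.037, 0],
    [0.999, 0.037, 0],
    [0.999, 0.037, 0],
  ],
  hand=[1, 1, 1, 1, 1, 1, 1, 1],
)

```text
clock: 32.78
position: [0.4864, 0.3871, 0.3221]
ee_rot: [0.187, 0.67, 0.695, -0.181]
contact_force: [1.3, -0.2, -0.9]
width: 0.0853
gripper_force: 0.0
```

Emit:
carry_out(
  linear=[
    [-0.013, -0.03, 0],
    [-0.013, -0.03, 0],
    [-0.013, -0.03, 0],
    [-0.013, -0.03, 0],
    [-0.013, -0.03, 0],
    [-0.013, -0.03, 0],
    [-0.013, -0.03, 0],
    [-0.013, -0.03, 0],
  ],
  angular=[
    [0.999, 0.037, 0],
    [0.999, 0.037, 0],
    [0.999, 0.037, 0],
    [0.999, 0.037, 0],
    [0.999, 0.037, 0],
    [0.999, 0.037, 0],
    [0.999, 0.037, 0],
    [0.999, 0.037, 0],
  ],
  hand=[1, 1, 1, 1, 1, 1, 1, 1],
)

```text
clock: 33.45
position: [0.4346, 0.2672, 0.3223]
ee_rot: [-0.041, 0.693, 0.719, 0.039]
contact_force: [0.6, -0.4, 0.6]
width: 0.0855
gripper_force: 0.0
```

Emit:
carry_out(
  linear=[
    [-0.013, -0.03, 0],
    [-0.013, -0.03, 0],
    [-0.013, -0.03, 0],
    [-0.013, -0.018, 0],
    [0, 0, 0],
    [0, 0, 0],
    [0, 0, 0],
  ],
  angular=[
    [0.999, 0.037, 0],
    [0.999, 0.037, 0],
    [0.999, 0.037, 0],
    [0.6, 0.022, 0],
    [0, 0, 0.885],
    [0, 0, 0.885],
    [0, 0, 0],
  ],
  hand=[1, 1, 1, 1, 1, 1, 1],
)

```text
clock: 34.03
position: [0.4094, 0.2134, 0.3223]
ee_rot: [-0.153, 0.629, 0.752, 0.126]
contact_force: [0.6, 1.1, -0.5]
width: 0.0854
gripper_force: 0.0
```

```bash
python3 - <<'E'
from tool import *
rep();print(s["qpos"])
G=np.array([.3934,.3008,.030]);print("hover share",(G-.06*d-g)/.5,"then",.06*d/.5)
a=img("top","top8");b=img("side","side8")
# re-measure the label of B in each view
for n,im in(("top",a),("side",b)):
    for i,st,c,m in blobs(im,(0,0,90),(180,75,255),300):
        p=ray(n,*c,.034 if n=="top" else .03)
        if np.hypot(p[0]-.39,p[1]-.32)<.05: print(n,st,p)
cv2.imwrite("pics/m9.png",np.hstack([cv2.resize(a[130:330,90:310],None,fx=1.8,fy=1.8),cv2.resize(b[230:430,130:350],None,fx=1.8,fy=1.8)]))
E
```

```text
clock 34.0333 TCP [0.4094 0.2134 0.3223] grasp [0.3984 0.2726 0.1794] d [-0.0707  0.3815 -0.9216] tilt 22.831816028613652 y [ 0.9842  0.1769 -0.0022] yaw 10.188367809646556 w 0.08535409820715463 F [ 0.5795  1.0942 -0.5483]
[ 0.1645  0.1645  1.9201  0.4485  1.1077 -0.2262]
hover share [-0.0015  0.0106 -0.1883] then [-0.0085  0.0458 -0.1106]
top [152 281  15  59 640] [0.368  0.3438 0.034 ]
side [ 231  382   47   50 1254] [0.3867 0.3214 0.03  ]
```

View pics/m9.png

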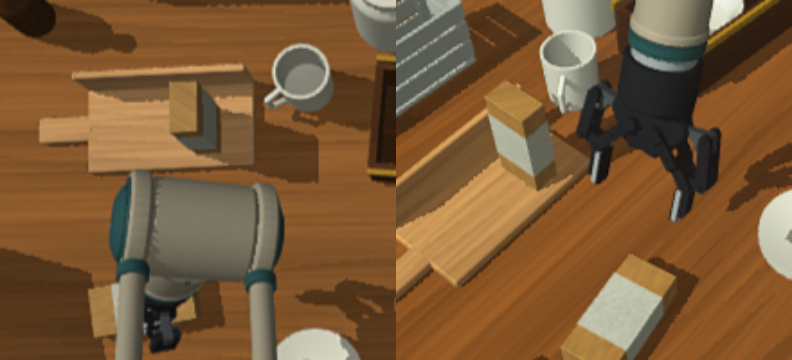

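Emit:
carry_out(
  linear=[
    [-0.0005, 0.0035, -0.063],
    [-0.0005, 0.0035, -0.063],
    [-0.0005, 0.0035, -0.062],
    [0, 0, 0],
    [-0.003, 0.016, -0.037],
    [-0.003, 0.016, -0.037],
    [-0.0025, 0.014, -0.035],
    [0, 0, 0],
  ],
  angular=[
    [0, 0, 0],
    [0, 0, 0],
    [0, 0, 0],
    [0, 0, 0],
    [0, 0, 0],
    [0, 0, 0],
    [0, 0, 0],
    [0, 0, 0],
  ],
  hand=[1, 1, 1, 1, 1, 1, 1, 1],
)

```text
clock: 34.8
position: [0.4037, 0.2431, 0.1736]
ee_rot: [-0.153, 0.629, 0.752, 0.126]
contact_force: [-0.2, 0.2, -0.3]
width: 0.0851
gripper_force: 0.0
```

Emit:
carry_out(
  linear=[
    [0, 0, 0],
    [0, 0, 0],
    [0, 0, 0],
    [0, 0, 0],
    [0, 0, 0],
  ],
  angular=[
    [0, 0, 0],
    [0, 0, 0],
    [0, 0, 0],
    [0, 0, 0],
    [0, 0, 0],
  ],
  hand=[0, 0, 0, 0, 0],
)

```text
clock: 35.22
position: [0.4053, 0.2424, 0.1764]
ee_rot: [-0.151, 0.628, 0.752, 0.128]
contact_force: [0.3, -0.9, 6.7]
width: 0.0612
gripper_force: 44.3
```

```bash
python3 - <<'E'
from tool import *
rep();print(s["qpos"])
E
```

```text
clock 35.2167 TCP [0.4053 0.2424 0.1764] grasp [0.3951 0.3018 0.0336] d [-0.0657  0.3831 -0.9214] tilt 22.873272961375154 y [0.9842 0.1771 0.0035] yaw 10.201205705505307 w 0.06123919740169228 F [ 0.2541 -0.927   6.7239]
[ 0.2302  0.3804  2.0981  0.6155  0.7369 -0.4258]
```

Emit:
carry_out(
  linear=[
    [0, 0, 0.05],
    [0, 0, 0.07],
    [0, 0, 0.08],
    [0, 0, 0.08],
    [0, 0, 0.08],
  ],
  angular=[
    [0, 0, 0],
    [0, 0, 0],
    [0, 0, 0],
    [0, 0, 0],
    [0, 0, 0],
  ],
  hand=[0, 0, 0, 0, 0],
)

```text
clock: 35.63
position: [0.404, 0.2419, 0.3571]
ee_rot: [-0.151, 0.629, 0.752, 0.127]
contact_force: [1.4, 0.8, -0.9]
width: 0.0611
gripper_force: 44.7
```

Emit:
carry_out(
  linear=[
    [0.015, 0.0265, 0],
    [0.015, 0.0265, 0],
    [0.015, 0.0265, 0],
    [0.015, 0.0265, 0],
    [0.015, 0.0265, 0],
    [0.015, 0.0265, 0],
    [0.015, 0.0265, 0],
    [0.015, 0.0265, 0],
  ],
  angular=[
    [-0.984, -0.177, 0],
    [-0.984, -0.177, 0],
    [-0.984, -0.177, 0],
    [-0.984, -0.177, 0],
    [-0.984, -0.177, 0],
    [-0.984, -0.177, 0],
    [-0.984, -0.177, 0],
    [-0.984, -0.177, 0],
  ],
  hand=[0, 0, 0, 0, 0, 0, 0, 0],
)

```text
clock: 36.3
position: [0.4647, 0.3488, 0.3555]
ee_rot: [0.094, 0.637, 0.761, -0.078]
contact_force: [0.7, -0.2, -1.7]
width: 0.061
gripper_force: 44.7
```

Emit:
carry_out(
  linear=[
    [0.024, 0.0265, 0],
    [0.024, 0.0265, 0],
    [0.024, 0.0265, 0],
    [0.024, 0.0265, 0],
    [0.024, 0.0265, 0],
    [0.024, 0.0265, 0],
    [0.024, 0.0265, 0],
    [0.024, 0.0265, 0],
  ],
  angular=[
    [-0.984, -0.177, 0],
    [-0.984, -0.177, 0],
    [-0.984, -0.177, 0],
    [-0.984, -0.177, 0],
    [-0.984, -0.177, 0],
    [-0.984, -0.177, 0],
    [-0.984, -0.177, 0],
    [-0.984, -0.177, 0],
  ],
  hand=[0, 0, 0, 0, 0, 0, 0, 0],
)

```text
clock: 36.97
position: [0.5611, 0.455, 0.3551]
ee_rot: [0.328, 0.58, 0.694, -0.274]
contact_force: [0.6, -0.3, -0.9]
width: 0.0609
gripper_force: 44.8
```

Emit:
carry_out(
  linear=[
    [0.024, 0.0265, 0],
    [0.024, 0.0265, 0],
    [0.024, 0.0265, 0],
    [0.022, 0.0265, -0.03],
    [0, 0, -0.05],
    [0, 0, -0.05],
    [0, 0, 0],
    [0, 0, 0],
  ],
  angular=[
    [-0.984, -0.177, 0],
    [-0.984, -0.177, 0],
    [-0.984, -0.177, 0],
    [-0.65, -0.117, 0],
    [0, 0, -0.885],
    [0, 0, -0.885],
    [0, 0, 0],
    [0, 0, 0],
  ],
  hand=[0, 0, 0, 0, 0, 0, 0, 0],
)

```text
clock: 37.63
position: [0.6083, 0.5071, 0.2877]
ee_rot: [0.399, 0.576, 0.6, -0.386]
contact_force: [-0.4, 0.1, -0.3]
width: 0.0614
gripper_force: 44.8
```

```bash
python3 - <<'E'
from tool import *
rep();print(s["qpos"]);print("to go",(np.array([.6136,.3642,.1040])-g)/.5)
a=img("top","top9")
E
```

```text
clock 37.6333 TCP [0.6083 0.5071 0.2877] grasp [0.6135 0.364  0.2282] d [ 0.0335 -0.9226 -0.3843] tilt 67.3992278217466 y [ 0.9993  0.0378 -0.0037] yaw 2.168437881466485 w 0.061395787463551565 F [-0.3579  0.0691 -0.2874]
[ 0.7724  0.9405  0.8402 -0.935   2.1249  0.5463]
to go [ 0.0003  0.0003 -0.2483]
```

Emit:
carry_out(
  linear=[
    [0, 0, -0.07],
    [0, 0, -0.07],
    [0, 0, -0.06],
    [0, 0, -0.03],
    [0, 0, -0.016],
    [0, 0, 0],
    [0, 0, 0],
  ],
  angular=[
    [0, 0, 0],
    [0, 0, 0],
    [0, 0, 0],
    [0, 0, 0],
    [0, 0, 0],
    [0, 0, 0],
    [0, 0, 0],
  ],
  hand=[0, 0, 0, 0, 0, 0, 0],
)

```text
clock: 38.27
position: [0.608, 0.5077, 0.1694]
ee_rot: [0.399, 0.578, 0.599, -0.383]
contact_force: [0.2, 0.2, -1.3]
width: 0.0608
gripper_force: 44.9
```

Emit:
carry_out(
  linear=[
    [0, 0, -0.003],
    [0, 0, 0],
    [0, 0, 0],
  ],
  angular=[
    [0, 0, 0],
    [0, 0, 0],
    [0, 0, 0],
  ],
  hand=[0, 0, 0],
)

```text
clock: 38.52
position: [0.6078, 0.5076, 0.1672]
ee_rot: [0.399, 0.578, 0.6, -0.383]
contact_force: [0.8, 0.4, 0.3]
width: 0.0609
gripper_force: 44.9
```

```bash
python3 - <<'E'
from tool import *
rep()
E
```

```text
clock 38.5167 TCP [0.6078 0.5076 0.1672] grasp [0.6132 0.3649 0.1071] d [ 0.0349 -0.9211 -0.3878] tilt 67.18363728209133 y [0.9993 0.0372 0.0016] yaw 2.132616262255791 w 0.06089052935190598 F [0.8095 0.3971 0.3435]
```

Emit:
carry_out(
  linear=[
    [0, 0, -0.003],
    [0, 0, -0.003],
    [0, 0, 0],
    [0, 0, 0],
  ],
  angular=[
    [0, 0, 0],
    [0, 0, 0],
    [0, 0, 0],
    [0, 0, 0],
  ],
  hand=[0, 0, 0, 0],
)

```text
clock: 38.85
position: [0.6076, 0.5074, 0.1622]
ee_rot: [0.399, 0.577, 0.6, -0.385]
contact_force: [-0.2, -0.6, -2.1]
width: 0.0615
gripper_force: 44.9
```

Emit:
carry_out(
  linear=[
    [0, 0, -0.002],
    [0, 0, 0],
    [0, 0, 0],
  ],
  angular=[
    [0, 0, 0],
    [0, 0, 0],
    [0, 0, 0],
  ],
  hand=[0, 0, 0],
)

```text
clock: 39.1
position: [0.6076, 0.5074, 0.1612]
ee_rot: [0.399, 0.577, 0.6, -0.385]
contact_force: [-0.9, 0.6, -0.8]
width: 0.0609
gripper_force: 44.9
```

Emit:
carry_out(
  linear=[
    [0, 0, -0.002],
    [0, 0, 0],
    [0, 0, 0],
  ],
  angular=[
    [0, 0, 0],
    [0, 0, 0],
    [0, 0, 0],
  ],
  hand=[0, 0, 0],
)

```text
clock: 39.35
position: [0.6076, 0.5074, 0.1609]
ee_rot: [0.399, 0.578, 0.599, -0.385]
contact_force: [-0.8, 0.5, 0.6]
width: 0.0608
gripper_force: 45.0
```

Emit:
carry_out(
  linear=[
    [0, 0, -0.002],
    [0, 0, 0],
    [0, 0, 0],
  ],
  angular=[
    [0, 0, 0],
    [0, 0, 0],
    [0, 0, 0],
  ],
  hand=[0, 0, 0],
)

```text
clock: 39.6
position: [0.6075, 0.5074, 0.1607]
ee_rot: [0.399, 0.578, 0.599, -0.385]
contact_force: [-1.4, 0.7, 4.7]
width: 0.0608
gripper_force: 45.2
```

Contact. Release and retreat.

Emit:
carry_out(
  linear=[
    [0, 0, 0.002],
    [0, 0, 0],
    [0, 0, 0],
    [0, 0, 0],
    [0, 0, 0],
  ],
  angular=[
    [0, 0, 0],
    [0, 0, 0],
    [0, 0, 0],
    [0, 0, 0],
    [0, 0, 0],
  ],
  hand=[0.8, 0.85, 0.85, 0.85, 0.85],
)

```text
clock: 40.02
position: [0.6077, 0.5074, 0.1599]
ee_rot: [0.399, 0.577, 0.6, -0.385]
contact_force: [0.2, -0.9, 0.5]
width: 0.0724
gripper_force: 0.0
```

Emit:
carry_out(
  linear=[
    [-0.001, 0.03, 0.013],
    [-0.002, 0.055, 0.023],
    [-0.002, 0.055, 0.023],
    [-0.002, 0.05, 0.023],
    [-0.02, 0, 0.07],
    [-0.02, 0, 0.07],
    [0, 0, 0],
  ],
  angular=[
    [0, 0, 0],
    [0, 0, 0],
    [0, 0, 0],
    [0, 0, 0],
    [0, 0, 0],
    [0, 0, 0],
    [0, 0, 0],
  ],
  hand=[0.85, 0.85, 0.85, 0.85, 1, 1, 1],
)

```text
clock: 40.6
position: [0.5823, 0.6039, 0.2793]
ee_rot: [0.4, 0.581, 0.599, -0.38]
contact_force: [0.7, -0.7, 1.7]
width: 0.0853
gripper_force: 0.0
```

```bash
python3 - <<'E'
from tool import *
rep();print(s["qpos"])
a=img("top","top10");b=img("side","side10")
cv2.imwrite("pics/m10.png",np.hstack([cv2.resize(a[100:300,90:490],None,fx=1.2,fy=1.2),cv2.resize(b[140:340,80:340],None,fx=1.2,fy=1.2)]))
E
```

```text
clock 40.6 TCP [0.5823 0.6039 0.2793] grasp [0.588  0.4613 0.2187] d [ 0.037  -0.9197 -0.3908] tilt 66.99600172128437 y [0.9993 0.0365 0.0086] yaw 2.090717547207112 w 0.08529320590133514 F [ 0.6821 -0.7348  1.7255]
[ 0.8635  1.0633  0.5754 -0.9625  2.2744  0.4839]
```

View pics/m10.png

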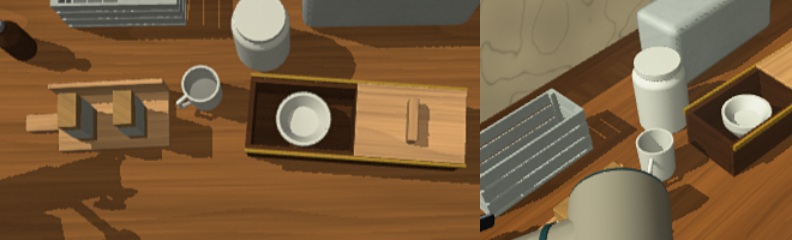

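```bash
python3 -c "
from rig import manip
print(manip.sign_off())"
```

```text
the job is handed in; nothing more can be done
None
```

I handed the job in at about 41 s: all four tins stand in the cork-lined bay under the fully closed cover, and both cartons stand on end on the board. The bowls, mug and canister were untouched in the last pictures; the figurine was outside that crop and never approached. `sign_off()` returned no verdict.

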